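# Load the specimen mixer and engage its clutch

### The arm

A 6-joint arm with a two-finger parallel gripper is mounted at the origin on the work surface. World frame = base frame: x ahead of the robot, y to its left, z up, the work surface at z = 0. Lengths are in m, angles in rad, forces in N, time in s.
With the tool pointing down it reaches from about 0.35 to 0.775 m from the base axis. Payload 5.5 kg.
Tool frame: the origin (TCP) lies at the very end of the fingers, on their centre line; the grasp point (between the pads) lies 19 mm behind it; x points along the fingers, y is the direction in which the jaws open and shut, and the axes are right-handed (so a half turn about x gives the same grasp; the last joint's range is limited). The gripper opens to 85 mm and grips with 20 to 120 N. Pads are 22 mm wide; open, the fingers measure 114 mm over their backs; the gripper's body (76 mm by 85 mm) begins 54 mm behind the grasp point. The pads swing forward as they close: fully open they stand 13 mm farther back than shut.
Start: joints at [1.067, 0.313, 0.046, 1.304, 0, 1.431], TCP at [0.205, 0.537, 0.2] pointing down, gripper open.
Joint ranges: [-2.76, 2.76], [-0.86, 1.69], [-1.03, 1.26], [-2.2, 2.34], [-1.47, 1.5], [-3.14, 3.14]. Speed limits (rad/s): [2.57, 2.57, 3.14, 3.14, 3.14, 3.14].

### API

Orientations are given as a unit quaternion [w, x, y, z].
In Python, from workcell import env gives the robot as it stands.
- The arm moves only by the tool servo_tool, never from a script. Its argument "increments" is a list of rows, each an object with "offset": the shift along the tool's x, y, z in cm, a list of three; "yaw": the turn about the tool's x in degrees. In form: [{"offset": [x, y, z], "yaw": yaw}, ...]. A call has exactly 8 rows; each row is the pose to reach, as a shift and turn from the pose commanded when the call began, along the tool's axes at that moment; what a row does not reach only later rows make up. A row lasts 1/10 s, in which the tool goes at most 50 mm and 8.59 degrees, less where a joint would pass 70% of its speed; a pose out of reach is approached as far as the arm can. A call with a gripper value outside its range is refused whole. "claw" is the opening, from 0 (shut) to 1 (fully open), set as the call begins (left out, the last holds). The fingers move at their own pace and stop on an object; "force" is the grip in N (left out, the last holds). Time passes only in rows, so rows that repeat a pose let the fingers close, or fill a call up. It gives the time, the measured TCP pose, the force and the opening at its end, in the units of the state.
- env.get_state(): the state, without advancing time (a new reading comes with each control period).
- env.read_camera(name): name is "scene" or "top"; returns (picture, depth): 384x512x3 uint8, red, green, blue; 384x512 float32, m along the optical axis (not along the pixel's ray), 0 where there is no reading.
- env.camera_model(name): a dict with "vertical_fov" (degrees; the focal length in pixels is half the picture's height over the tangent of half this angle, whatever the lens; pixels are square), "cx", "cy" (the principal point, pixels), "world_from_camera" (4x4, takes a point from camera to world coordinates). Camera axes: x right, y up, looking along -z (the intrinsics and any distortion apply to the point x, -y, -z); pixel columns grow to the right and rows downward; lengths in m; the calibration is good to about 2 mm. A picture is of the moment at which its call begins. camera_model takes no time and is no camera call.
- env.hand_in(): hands the job in, once; it reports no verdict.
The state is a dict: "clock": time; "joint_pos": joint angles; "qvel": joint speeds; "tau": joint torques, N m; "tcp_pos": TCP position; "orientation": TCP orientation; "wrist_force": force on the tool from outside, world axes, zero at the start; "ft_torque": the same for the moment, N m; "finger_gap": finger opening in m.
Only numpy, scipy, OpenCV 4.12 (cv2) and the standard library are available. Lean on these libraries where they do the work, as an engineer would, in place of code of your own. Each camera call takes 0.05 s, during which the arm holds its last target.

### The job

Get the specimen mixer running: first take the red cap off the spindle and stand it upright on the grey pad, then set the empty carousel on the spindle and turn it until its keyway drops over the key and the hub is fully home on the seat, and stand every amber jar with a green lid upright in a carousel nest, one jar to a nest. Only when all are in, lift the orange lockout collar while the lever is still at STOP, push the lever past the gate fully to RUN and let the collar drop back down. Leave the other things on the bench alone.

Things in the scene. Friction and masses are not known exactly. Their poses are not given: they have to be found in the camera images.
- spindle_seat (a point): rotary mixer, fixed: white housing 220 x 220 mm, 66 mm high, with a grey gear housing (35 mm high, carrying the clutch lever) on its +y side; a yellow line on top marks its +x direction. This point is on the vertical spindle axis, on the steel seat disc (100 mm across, 70 mm above the bench) on which the hub rests when home; the axes are the mixer's, z up
- spindle_top (a point): top of the steel spindle, 36 mm above the seat. It is 24 mm across, its top 8 mm tapered to 14 mm. A brass key, 10 mm wide and 18 mm high from the seat, sticks out to 20 mm from the axis. Its direction varies and is not given: within 0.55 rad either side of the mixer's +x; it can be seen from above. The spindle is stiff: about 0.6 N m turns it. The axes are the mixer's, not the key's
- cap_knob (a point): loose red transit cap that stands over the spindle at the start, 0.12 kg: a square hood 54 x 54 mm, 46 mm high, open below (44 mm inside, 42 mm deep), with a black knob on top, 30 x 30 mm, 26 mm high, sides parallel to the hood's. This point is the knob's centre, 59 mm above the hood's lower edge; z up
- pad_top (a point): centre of the top of a grey rubber pad, 100 x 100 x 2 mm, fixed on the bench, where the cap is put away
- boss_mid (a point): loose specimen carousel, about 0.55 kg: aluminium disc 204 mm across (6 mm thick, 40 to 46 mm above the hub's foot) on a steel hub, with a blue square boss on top to grip it by. This point is the boss's centre: 36 x 36 mm (sides along the carousel's x and y), 56 mm high; 74 mm above the bench when it stands there. z up; +x towards the keyway (red marks on boss and disc)
- hub_foot (a point): centre of the hub's lower end, 74 mm below boss_mid, same axes; meets spindle_seat when home. The hub is an octagonal sleeve 60 mm across, 40 mm long, with a blind bore 27 mm across, 40 mm deep, and a keyway 14 mm wide along its whole length, on the +x side, out to 24 mm from the axis. Off the key it stops 18 mm short of home; with keyway within about 0.1 rad of the key it goes home
- nest0 (a point): centre of the floor of carousel nest 0 (on the disc's upper face, 66 mm from the axis towards the carousel's +x): a square nest, 54 mm inside, with a rim 12 mm high and 3 mm thick, for one jar; its sides are radial and tangential
- nest1 (a point): centre of the floor of carousel nest 1 (on the disc's upper face, 66 mm from the axis towards the carousel's +y): a square nest, 54 mm inside, with a rim 12 mm high and 3 mm thick, for one jar; its sides are radial and tangential
- nest2 (a point): centre of the floor of carousel nest 2 (on the disc's upper face, 66 mm from the axis towards the carousel's -x): a square nest, 54 mm inside, with a rim 12 mm high and 3 mm thick, for one jar; its sides are radial and tangential
- nest3 (a point): centre of the floor of carousel nest 3 (on the disc's upper face, 66 mm from the axis towards the carousel's -y): a square nest, 54 mm inside, with a rim 12 mm high and 3 mm thick, for one jar; its sides are radial and tangential
- jar0_mid (a point): specimen jar, amber with a green lid, cylinder 46 mm across, 66 mm high, about 0.12 kg, heavy base; this point is its centre, half-way up; z axis up. May be absent: three or four of the four jars are there
- jar1_mid (a point): specimen jar, amber with a green lid, cylinder 46 mm across, 66 mm high, about 0.12 kg, heavy base; this point is its centre, half-way up; z axis up. May be absent: three or four of the four jars are there
- jar2_mid (a point): specimen jar, amber with a green lid, cylinder 46 mm across, 66 mm high, about 0.12 kg, heavy base; this point is its centre, half-way up; z axis up. May be absent: three or four of the four jars are there
- jar3_mid (a point): specimen jar, amber with a green lid, cylinder 46 mm across, 66 mm high, about 0.12 kg, heavy base; this point is its centre, half-way up; z axis up. May be absent: three or four of the four jars are there
- lever (a joint): clutch lever, rad: 0 = STOP (leans 0.35 rad from the vertical towards the mixer's -x, red patch), 0.70 = RUN (leans 0.35 rad towards +x, green patch). It turns about the mixer's +y axis through lever_pivot and stays where it is left (about 0.2 N m). With the collar down its legs hit the red gate teeth in mid travel at about 0.17
- collar (a joint): lockout collar sliding up along the lever, m: 0 = down, 0.016 = fully up; a spring pulls it down with 4 to 6 N. Its legs clear the gate teeth from about 0.011 up
- lever_pivot (a point): point on the lever's pivot axis, 185 mm from the spindle axis on the mixer's +y side, 45 mm above the bench; the mixer's axes. The gate teeth reach 71 mm above it
- collar_grip (a point): centre of the orange lockout collar, a block 30 mm (along the swing) x 44 mm (along the mixer's y) x 22 mm high, 116 mm from lever_pivot along the lever when down; z along the lever. Above it the rod ends in a black cap 18 mm across, its top 36 mm above this point when down. Two steel legs (12 mm wide) hang below the block
- dishes: stack of clear culture dishes, 90 mm across, 30 mm high; not part of the job; origin at the centre of its underside
- tipbox: blue box with white lid, 77 x 112 x 67 mm high; not part of the job; origin at the centre of its underside
- tub: squat white plastic tub, 72 mm across, 75 mm high; not part of the job; origin at the centre of its underside
- reagent: brown glass reagent bottle with blue cap and paper label, 66 mm across, 150 mm high; not part of the job; origin at the centre of its underside
- scoop: steel spatula lying flat, 160 mm long; not part of the job; origin at the centre of its underside (as it lies)
- beaker: glass beaker, 76 mm across, 100 mm high; not part of the job; origin at the centre of its underside
There are look-alikes about, which are no part of the job. What is shaped like the part that bears jar2_mid but white or yellow is not meant.

How it is judged:
On the way, in this order (a step that is already met when the one before it is completed fails the run):
1. the cap stands upright on the pad, let go (horizontal distance between cap_knob and pad_top below 0.035 m and z of cap_knob in the frame of pad_top between 0.054 and 0.064 m and angle between cap_knob's own z axis and vertical below 0.1 rad and contact force between the fingers and cap below 0.5 N), for 0.2 s.
2. the empty carousel is fully home on the spindle, keyway over key, with the lever still at STOP and no jar in it (z of hub_foot in the frame of spindle_seat between -0.004 and 0.004 m and horizontal distance between hub_foot and spindle_seat below 0.006 m and angle between hub_foot's own z axis and vertical below 0.06 rad and value of joint lever below 0.2 rad and horizontal distance between each of jar0_mid, jar1_mid, jar2_mid, jar3_mid and hub_foot above 0.1 m), for 0.2 s.
3. every jar stands in a nest of the seated carousel, let go, with the lever still at STOP (z of hub_foot in the frame of spindle_seat between -0.004 and 0.004 m and horizontal distance between hub_foot and spindle_seat below 0.006 m and angle between hub_foot's own z axis and vertical below 0.06 rad and (horizontal distance between jar0_mid and nest0 below 0.011 m or horizontal distance between jar0_mid and nest1 below 0.011 m or horizontal distance between jar0_mid and nest2 below 0.011 m or horizontal distance between jar0_mid and nest3 below 0.011 m) and z of jar0_mid in the frame of hub_foot between 0.074 and 0.084 m and angle between each of jar0_mid, jar1_mid, jar2_mid, jar3_mid's own z axis and vertical below 0.12 rad and (horizontal distance between jar1_mid and nest0 below 0.011 m or horizontal distance between jar1_mid and nest1 below 0.011 m or horizontal distance between jar1_mid and nest2 below 0.011 m or horizontal distance between jar1_mid and nest3 below 0.011 m) and z of jar1_mid in the frame of hub_foot between 0.074 and 0.084 m and (horizontal distance between jar2_mid and nest0 below 0.011 m or horizontal distance between jar2_mid and nest1 below 0.011 m or horizontal distance between jar2_mid and nest2 below 0.011 m or horizontal distance between jar2_mid and nest3 below 0.011 m) and z of jar2_mid in the frame of hub_foot between 0.074 and 0.084 m and (horizontal distance between jar3_mid and nest0 below 0.011 m or horizontal distance between jar3_mid and nest1 below 0.011 m or horizontal distance between jar3_mid and nest2 below 0.011 m or horizontal distance between jar3_mid and nest3 below 0.011 m) and z of jar3_mid in the frame of hub_foot between 0.074 and 0.084 m and contact force between the fingers and jar0 below 0.5 N and contact force between the fingers and jar1 below 0.5 N and contact force between the fingers and jar2 below 0.5 N and contact force between the fingers and jar3 below 0.5 N and contact force between the fingers and carousel below 0.5 N and value of joint lever below 0.2 rad), for 0.3 s.
4. the lockout collar is lifted with the lever still at STOP (value of joint collar above 0.008 m and value of joint lever below 0.2 rad), for 0.1 s.
5. the lever is fully at RUN with the collar back down (value of joint lever above 0.6 rad and value of joint collar below 0.004 m), for 0.2 s.
At the end, for the whole second after the job is handed in: Cap upright on the pad, within 35 mm of its centre; hub home on the seat (4 mm in height, 6 mm off axis, 0.06 rad); every jar present upright (0.12 rad) in a nest, within 11 mm of its centre; lever beyond 0.60 rad, collar below 4 mm; all released and at rest (all of step 5 and horizontal distance between cap_knob and pad_top below 0.035 m and z of cap_knob in the frame of pad_top between 0.054 and 0.064 m and angle between cap_knob's own z axis and vertical below 0.1 rad and z of hub_foot in the frame of spindle_seat between -0.004 and 0.004 m and horizontal distance between hub_foot and spindle_seat below 0.006 m and angle between hub_foot's own z axis and vertical below 0.06 rad and (horizontal distance between jar0_mid and nest0 below 0.011 m or horizontal distance between jar0_mid and nest1 below 0.011 m or horizontal distance between jar0_mid and nest2 below 0.011 m or horizontal distance between jar0_mid and nest3 below 0.011 m) and z of jar0_mid in the frame of hub_foot between 0.074 and 0.084 m and angle between each of jar0_mid, jar1_mid, jar2_mid, jar3_mid's own z axis and vertical below 0.12 rad and (horizontal distance between jar1_mid and nest0 below 0.011 m or horizontal distance between jar1_mid and nest1 below 0.011 m or horizontal distance between jar1_mid and nest2 below 0.011 m or horizontal distance between jar1_mid and nest3 below 0.011 m) and z of jar1_mid in the frame of hub_foot between 0.074 and 0.084 m and (horizontal distance between jar2_mid and nest0 below 0.011 m or horizontal distance between jar2_mid and nest1 below 0.011 m or horizontal distance between jar2_mid and nest2 below 0.011 m or horizontal distance between jar2_mid and nest3 below 0.011 m) and z of jar2_mid in the frame of hub_foot between 0.074 and 0.084 m and (horizontal distance between jar3_mid and nest0 below 0.011 m or horizontal distance between jar3_mid and nest1 below 0.011 m or horizontal distance between jar3_mid and nest2 below 0.011 m or horizontal distance between jar3_mid and nest3 below 0.011 m) and z of jar3_mid in the frame of hub_foot between 0.074 and 0.084 m and linear speed of each of carousel, jar0, jar1, jar2, jar3 below 0.02 m/s); the robot touches nothing.
It fails at once if a bystander is moved more than 40 mm (distance of any of dishes, tipbox, tub, reagent, scoop, beaker from where it was at the start of the episode above 0.04 m).
It fails at once if a bystander is tipped over (angle between any of dishes, tipbox, tub, reagent, beaker's own z axis and vertical above 0.5 rad).
Of jar0, jar1, jar2, jar3 only 3 to 4 are there at a start; the rules pass over those that are not, and their reading is None.
At some moment in a run one of jar0, jar1, jar2, jar3 may be knocked a few centimetres aside while the robot is not near it.
It also fails if it takes over 208 s, if anything falls off the work surface, if the arm or the gripper's body presses on something with over 40 N, if the wrist force passes 120 N, or if a joint passes its speed limit or range.

## Working session

There is one attempt and no reset: what is moved stays moved. The work goes in short steps, Python scripts to look and compute and a tool call to move; the robot and the scene stay as the last step left them, time stands still between calls to the robot, and variables do not carry over. Pictures are saved under pics/ and viewed, and the job is handed in when it is done.

Besides the shell and the picture viewer there is one more tool, called after "Request:" as a command line: name --argument value ..., lists and objects as JSON in quotes. servo_tool: Moves the arm, as the interface text tells. Its arguments: {"type":"object","properties":{"increments":{"type":"array","items":{"type":"object","properties":{"offset":{"type":"array","items":{"type":"number"}},"yaw":{"type":"number"}}}},"claw":{"type":"number"},"force":{"type":"number"}},"required":["increments"]}

```bash
ls; mkdir -p pics; cat > h.py <<'E'
import numpy as np, cv2
from workcell import env
def snap(n):
    im,d=env.read_camera(n); return im,d
def model(n):
    m=env.camera_model(n); return m
def deproj(m,u,v,z,shape=(384,512)):
    f=shape[0]/2/np.tan(np.radians(m['vertical_fov'])/2)
    P=np.array([(u-m['cx'])/f*z, -(v-m['cy'])/f*z, -z,1.0])
    return (np.array(m['world_from_camera'])@P)[:3]
E
python3 - <<'E'
from h import *
s=env.get_state()
for k,v in s.items(): print(k,v)
for n in ['top','scene']:
    m=env.camera_model(n); print(n,m)
    im,d=snap(n); np.savez('pics/%s0.npz'%n,im=im,d=d)
    cv2.imwrite('pics/%s0.png'%n,cv2.resize(im[:,:,::-1],(800,600),interpolation=cv2.INTER_CUBIC))
    print(d.min(),d.max(),(d==0).mean())
E
```

```text
pics
clock 0.0
joint_pos [1.06741508e+00 3.13982408e-01 4.49626781e-02 1.30359878e+00
 1.20058678e-05 1.43121115e+00]
qvel [ 8.54919828e-05 -2.02444964e-03 -1.32205064e-03 -8.89467623e-04
 -2.01931478e-03 -1.34098116e-03]
tau [-9.92809146e-04 -4.80632758e+01  2.98532152e+01  1.95455714e-02
 -2.79577289e-04  5.45608444e-06]
tcp_pos [0.20431687 0.53686147 0.1995125 ]
orientation [ 0.69523314  0.12730328  0.69564832 -0.12852307]
wrist_force [0.66266902 0.01432372 0.39937863]
ft_torque [0.0159329  0.00170018 0.03063698]
finger_gap 0.085342434783139
top {'vertical_fov': 53.50834347953744, 'cx': 254.3594867340172, 'cy': 185.1393110035945, 'world_from_camera': array([[ 0.01763254,  0.99830973, -0.05537843,  0.47780338],
       [-0.99975934,  0.01688095, -0.01401057, -0.03049644],
       [-0.01305205,  0.05561215,  0.99836713,  1.47518562],
       [ 0.        ,  0.        ,  0.        ,  1.        ]])}
0.0 2.3309655 0.0040130615234375
scene {'vertical_fov': 46.6503816900458, 'cx': 258.15033076434224, 'cy': 197.38655916025067, 'world_from_camera': array([[-0.16119111, -0.77020597,  0.6170901 ,  1.40818247],
       [ 0.98691839, -0.12384103,  0.10322539,  0.11060139],
       [-0.00308374,  0.62565659,  0.78009251,  1.18309061],
       [ 0.        ,  0.        ,  0.        ,  1.        ]])}
0.0 3.5400374 0.0038859049479166665
```

View pics/top0.png

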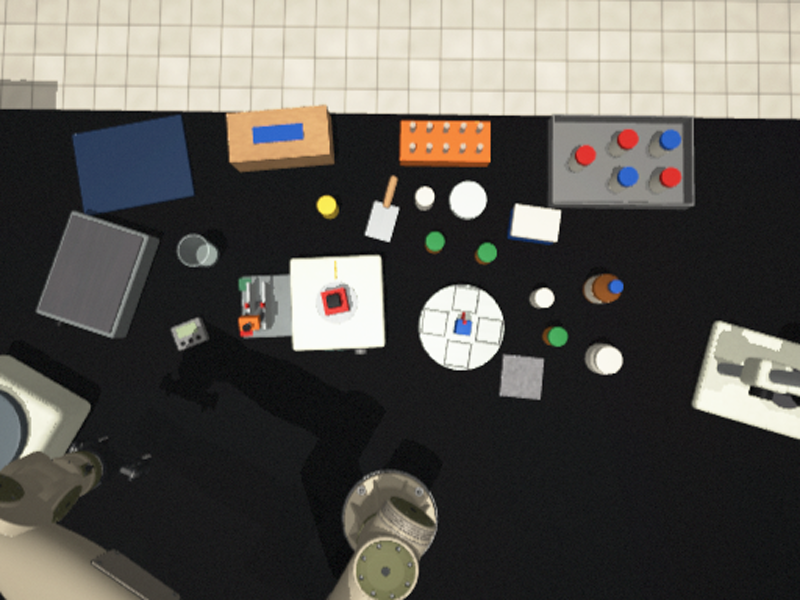

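View pics/scene0.png

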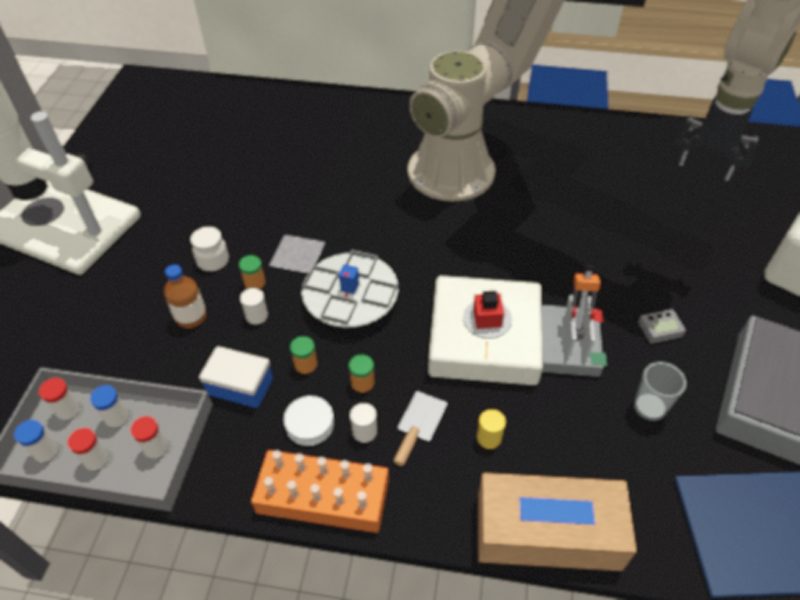

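The top view shows three amber jars with green lids at about (435,242), (487,253) and (556,336) px in the enlarged picture. The white look-alikes are at (425,198) and (543,297), and the yellow one is at (327,207). The mixer with its red cap is at (335,300), the lever is on its left, the carousel is at (462,327) and the pad is at (522,377).

```bash
cat >> h.py <<'E'
def xyz(n,d):
    m=env.camera_model(n); h,w=d.shape
    f=h/2/np.tan(np.radians(m['vertical_fov'])/2)
    u,v=np.meshgrid(np.arange(w),np.arange(h))
    P=np.stack([(u-m['cx'])/f*d,-(v-m['cy'])/f*d,-d,np.ones_like(d)],-1)
    W=P@np.array(m['world_from_camera']).T
    W[d==0]=np.nan
    return W[...,:3]
def proj(n,p,shape=(384,512)):
    m=env.camera_model(n); f=shape[0]/2/np.tan(np.radians(m['vertical_fov'])/2)
    c=np.linalg.inv(np.array(m['world_from_camera']))@np.append(p,1)
    return m['cx']+f*c[0]/-c[2], m['cy']-f*c[1]/-c[2]
def blobs(im,lo,hi,minA=15):
    hsv=cv2.cvtColor(im,cv2.COLOR_RGB2HSV)
    mk=cv2.inRange(hsv,np.array(lo),np.array(hi))
    n,l,s,c=cv2.connectedComponentsWithStats(mk)
    return [(l==i,s[i,4],c[i]) for i in range(1,n) if s[i,4]>=minA]
E
python3 - <<'E'
from h import *
np.set_printoptions(precision=4,suppress=True)
for n in ['top','scene']:
    z=np.load('pics/%s0.npz'%n); im,d=z['im'],z['d']; W=xyz(n,d)
    print(n)
    for nm,lo,hi in [('green',(45,80,40),(85,255,255)),('red',(0,150,90),(6,255,255)),('red2',(174,150,60),(180,255,255)),('blue',(105,130,60),(125,255,255)),('orange',(7,170,120),(17,255,255)),('yellow',(22,120,120),(32,255,255))]:
        for mk,A,c in blobs(im,lo,hi,8):
            P=W[mk]; P=P[np.isfinite(P[:,0])]
            zt=np.percentile(P[:,2],95); T=P[P[:,2]>zt-.008]
            print(nm,A,c.round(1),'n',len(T),'top',np.median(T,0),'mid',(T.min(0)+T.max(0))/2,'ext',np.ptp(T,0))
    # bench height check
    print('bench', np.nanmedian(W[330:340,330:400,2]) if n=='top' else '')
E
```

```text
top
green 134 [278.  153.7] n 105 top [ 0.6728 -0.0969  0.0649] mid [ 0.6719 -0.0986  0.0672] ext [0.0419 0.0412 0.0131]
green 135 [311.4 161. ] n 96 top [ 0.6494 -0.2201  0.065 ] mid [ 0.6478 -0.2215  0.066 ] ext [0.0416 0.0416 0.0097]
green 42 [154.5 181.5] n 26 top [0.5669 0.3677 0.0357] mid [0.5633 0.3626 0.0379] ext [0.0235 0.0267 0.0102]
green 143 [356.8 215. ] n 106 top [ 0.4505 -0.3895  0.064 ] mid [ 0.4505 -0.389   0.0658] ext [0.0407 0.0413 0.0111]
red 130 [401.2  88.6] n 115 top [ 0.921  -0.5478  0.084 ] mid [ 0.9216 -0.5499  0.0847] ext [0.043  0.0464 0.0093]
red 128 [374.1  98.9] n 101 top [ 0.8807 -0.4475  0.0853] mid [ 0.8819 -0.448   0.086 ] ext [0.0425 0.0414 0.009 ]
red 134 [428.5 113.1] n 105 top [ 0.8312 -0.6477  0.084 ] mid [ 0.8312 -0.6485  0.0872] ext [0.0454 0.0446 0.0131]
red 147 [214.5 192.7] n 18 top [0.5119 0.1315 0.1252] mid [0.5207 0.1301 0.131 ] ext [0.0466 0.0539 0.023 ]
red 29 [156.8 212.8] n 3 top [0.4527 0.3121 0.1852] mid [0.4543 0.3132 0.1847] ext [0.0036 0.0076 0.0054]
blue 1320 [77.8 98.6] n 1046 top [0.8982 0.6989 0.0141] mid [0.8617 0.6715 0.0
[... 4942 characters left out ...]
7]
orange 18 [218.4 307.4] n 17 top [ 0.9082 -0.0846  0.0496] mid [ 0.9075 -0.0833  0.0479] ext [0.0116 0.0127 0.0084]
orange 14 [232.3 309.6] n 14 top [ 0.9074 -0.0463  0.0498] mid [ 0.9077 -0.0462  0.0501] ext [0.0084 0.0119 0.0093]
orange 21 [199.6 322.4] n 21 top [ 0.9577 -0.1255  0.0499] mid [ 0.9571 -0.1243  0.0494] ext [0.013  0.0149 0.0077]
orange 16 [214.4 324.7] n 16 top [ 0.9567 -0.0849  0.0486] mid [ 0.9577 -0.0843  0.0494] ext [0.0116 0.0138 0.0094]
orange 17 [229.2 327.5] n 17 top [ 0.9584 -0.0441  0.0492] mid [ 0.9587 -0.0432  0.0494] ext [0.0089 0.0134 0.0067]
yellow 358 [313.9 273.4] n 181 top [0.7581 0.1648 0.0645] mid [0.7568 0.1652 0.0643] ext [0.0453 0.0444 0.01  ]
bench
```

```bash
python3 - <<'E'
from h import *
np.set_printoptions(precision=4,suppress=True)
for n in ['top','scene']:
    z=np.load('pics/%s0.npz'%n); im,d=z['im'],z['d']; W=xyz(n,d)
    X,Y,Z=W[...,0],W[...,1],W[...,2]
    def rect(nm,m):
        p=W[m][:,:2].astype(np.float32)
        (c,s,a)=cv2.minAreaRect(p); print(n,nm,len(p),'c',np.array(c),'s',np.array(s),'ang',a,'zmed',np.median(W[m][:,2]))
    R,G,B=[im[...,i].astype(int) for i in range(3)]
    dark=(R+G+B)<150
    rect('housing',(Z>.055)&(Z<.078)&(abs(X-.53)<.17)&(abs(Y-.13)<.17)&(R>150)&(G>140))
    rect('gearhousing',(Z>.028)&(Z<.042)&(abs(X-.53)<.12)&(Y>.24)&(Y<.36))
    rect('knob',(Z>.145)&(Z<.175+.01)&(abs(X-.53)<.06)&(abs(Y-.13)<.06))
    rect('hood',(Z>.107)&(Z<.123)&(abs(X-.53)<.06)&(abs(Y-.13)<.06)&(R>90))
    cr=(abs(X-.465)<.13)&(abs(Y+.165)<.13)
    rect('caro',(Z>.035)&(Z<.065)&cr)
    rect('boss',(Z>.094)&(Z<.115)&(B>R+40)&cr)
    p=W[(Z>.035)&(Z<.065)&cr][:,:2].astype(np.float32); print('circle',cv2.minEnclosingCircle(p))
    hsv=cv2.cvtColor(im,cv2.COLOR_RGB2HSV)
    red=((hsv[...,0]<8)|(hsv[...,0]>172))&(hsv[...,1]>110)&(hsv[...,2]>60)&cr
    print('redmarks',W[red].round(3).tolist())
    rect('pad',(abs(X-.36)<.08)&(abs(Y+.30)<.09)&(Z<.012)&(R>70))
    yl=(hsv[...,0]>18)&(hsv[...,0]<34)&(hsv[...,1]>100)&(abs(Y-.13)<.08)&(X<.66)&(X>.5); 
    q=W[yl]; print('yellow',len(q),q.mean(0),np.polyfit(q[:,0],q[:,1],1) if len(q)>3 else '')
    crop=im[150:260,140:400] if n=='top' else im[140:260,180:420]
    cv2.imwrite('pics/crop0_%s.png'%n,cv2.resize(crop[:,:,::-1],None,fx=3,fy=3,interpolation=cv2.INTER_CUBIC))
E
```

```text
top housing 3145 c [0.5229 0.1347] s [0.2188 0.219 ] ang 3.404151439666748 zmed 0.06488113953308194
top gearhousing 724 c [0.5118 0.3048] s [0.1507 0.1141] ang 2.384958505630493 zmed 0.03422272453669639
top knob 3 c [0.5251 0.1286] s [0.007  0.0066] ang 0.9562109112739563 zmed 0.14654316693670744
top hood 154 c [0.5234 0.1336] s [0.0541 0.0545] ang 12.977315902709961 zmed 0.11454539085959614
top caro 2196 c [ 0.4688 -0.1645] s [0.1984 0.2029] ang 1.0945825576782227 zmed 0.04479741318561037
top boss 83 c [ 0.4699 -0.1639] s [0.0348 0.0331] ang 81.36911010742188 zmed 0.10009544619062893
circle ((0.4688999056816101, -0.164852574467659), 0.10220421850681305)
redmarks [[0.504, -0.168, 0.043], [0.504, -0.171, 0.044], [0.5, -0.168, 0.044], [0.5, -0.171, 0.048], [0.497, -0.168, 0.043], [0.493, -0.163, 0.052], [0.493, -0.168, 0.045], [0.485, -0.166, 0.103], [0.481, -0.162, 0.101], [0.481, -0.166, 0.104]]
top pad 731 c [ 0.3517 -0.3135] s [0.1305 0.1718] ang 18.0770206451416 zmed 0.00022130519343432908
yellow 7 [0.6099 0.1404 0.0656] [0.0488 0.1107]
scene housing 3334 c [0.523  0.1355] s [0.2258 0.2196] ang 3.506779670715332 zmed 0.06453420463511461
scene gearhousing 924 c [0.532  0.3006] s [0.1177 0.1933] ang 89.03772735595703 zmed 0.03373702574346771
scene knob 1 c [0.5277 0.1229] s [0. 0.] ang 0.0 zmed 0.1470613480178835
scene hood 167 c [0.525  0.1356] s [0.0585 0.0547] ang 12.154200553894043 zmed 0.11417263230630992
scene caro 2091 c [ 0.4715 -0.1604] s [0.1977 0.2037] ang 81.57079315185547 zmed 0.04541058312950419
scene boss 84 c [ 0.4722 -0.1636] s [0.0368 0.0402] ang 80.52043914794922 zmed 0.09921475504960597
circle ((0.4676166772842407, -0.16271266341209412), 0.1055835410952568)
redmarks []
scene pad 672 c [ 0.3635 -0.2958] s [0.1611 0.1425] ang 83.67749786376953 zmed -3.977528343412917e-05
yellow 0 [nan nan nan] <stdin>:24: RuntimeWarning: Mean of empty slice.
  ret = um.true_divide(
```

View pics/crop0_top.png

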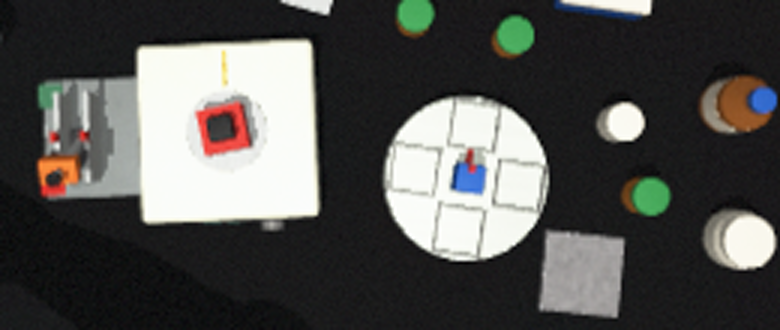

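View pics/crop0_scene.png

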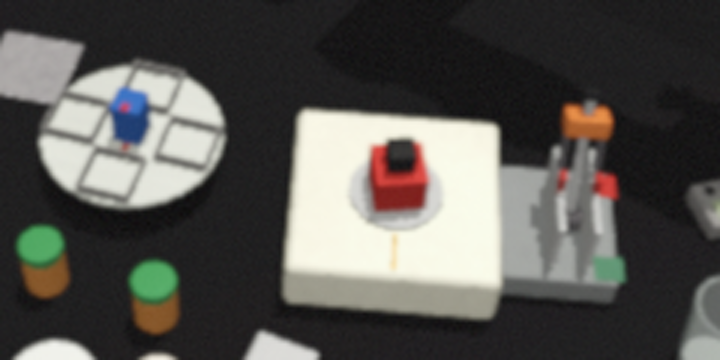

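```bash
cat >> h.py <<'E'
from scipy.spatial.transform import Rotation as Ro
def tool():
    s=env.get_state(); q=np.array(s['orientation']); R=Ro.from_quat([q[1],q[2],q[3],q[0]]).as_matrix()
    return s,R
def goto(p,jaw=None,turn=0):
    """print offset in tool axes (cm) and yaw deg to reach TCP p with jaw axis at angle jaw deg (world, mod 180)"""
    s,R=tool(); d=R.T@(np.array(p)-s['tcp_pos'])*100
    cur=np.degrees(np.arctan2(R[1,1],R[0,1])); y=0
    if jaw is not None:
        y=-(((jaw-cur+90)%180)-90)
    print('t',round(s['clock'],2),'tcp',np.round(s['tcp_pos'],4),'jaw',round(cur,2),'off',np.round(d,2),'yaw',round(y,2),'gap',round(s['finger_gap'],4),'F',np.round(s['wrist_force'],1),'j6',round(s['joint_pos'][5],2),'down',np.round(R[:,0],4))
E
python3 - <<'E'
from h import *
np.set_printoptions(precision=4,suppress=True)
s,R=tool(); print(R)
goto((.5235,.134,.25),12.5); goto((.5235,.134,.25),102.5)
z=np.load('pics/top0.npz'); im,d=z['im'],z['d']; W=xyz('top',d)
hsv=cv2.cvtColor(im,cv2.COLOR_RGB2HSV); X,Y,Z=W[...,0],W[...,1],W[...,2]
m=(abs(X-.36)<.09)&(abs(Y+.30)<.1)&(hsv[...,2]>90)&(hsv[...,1]<60)&(Z<.015)
n,l,st,c=cv2.connectedComponentsWithStats(m.astype(np.uint8)); i=1+np.argmax(st[1:,4]); p=W[l==i]
print(st[i],c[i],cv2.minAreaRect(p[:,:2].astype(np.float32)),np.median(p,0))
E
```

```text
[[-0.0008  0.3559  0.9345]
 [-0.0015  0.9345 -0.3559]
 [-1.     -0.0017 -0.0002]]
t 0.1 tcp [0.2044 0.5369 0.1996] jaw 69.15 off [ -5.01 -26.3   44.16] yaw 56.65 gap 0.0853 F [ 1.  -0.5  0.5] j6 1.43 down [-0.0008 -0.0015 -1.    ]
t 0.1 tcp [0.2044 0.5369 0.1996] jaw 69.15 off [ -5.01 -26.3   44.16] yaw -33.35 gap 0.0853 F [ 1.  -0.5  0.5] j6 1.43 down [-0.0008 -0.0015 -1.    ]
[320 227  28  29 701] [333.6234 240.8502] ((0.3512064814567566, -0.3172721266746521), (0.10083568096160889, 0.1037166491150856), 85.98094177246094) [ 0.3506 -0.3182  0.0003]
```

Request:
servo_tool --increments '[{"offset":[-5,0,0],"yaw":0},{"offset":[-6,-2,4],"yaw":-8},{"offset":[-6,-5,8],"yaw":-16},{"offset":[-6,-7.5,12.5],"yaw":-24},{"offset":[-6,-10,17],"yaw":-33.3},{"offset":[-6,-12.5,21],"yaw":-33.3},{"offset":[-6,-15,25],"yaw":-33.3},{"offset":[-6,-17.5,29.5],"yaw":-33.3}]' --claw 0.8 --force 60

```text
clock: 0.9
tcp_pos: [0.4124, 0.2745, 0.2602]
orientation: [0.703, -0.077, 0.703, 0.077]
wrist_force: [1.5, 0.0, 0.1]
finger_gap: 0.0683
```

```bash
python3 -c "
from h import *
goto((.5235,.134,.18),102.5)"
```

```text
t 0.9 tcp [0.4124 0.2745 0.2602] jaw 102.48 off [  8.02 -16.12   7.82] yaw -0.02 gap 0.0683 F [1.5 0.  0.1] j6 0.21 down [-4.e-04 -0.e+00 -1.e+00]
```

Request:
servo_tool --increments '[{"offset":[0,-4,2],"yaw":0},{"offset":[0,-8,4],"yaw":0},{"offset":[0,-12,6],"yaw":0},{"offset":[0,-16.1,7.8],"yaw":0},{"offset":[4,-16.1,7.8],"yaw":0},{"offset":[8,-16.1,7.8],"yaw":0},{"offset":[8,-16.1,7.8],"yaw":0},{"offset":[8,-16.1,7.8],"yaw":0}]'

```text
clock: 1.7
tcp_pos: [0.522, 0.1359, 0.1803]
orientation: [0.702, -0.077, 0.704, 0.077]
wrist_force: [-0.2, 0.4, 0.5]
finger_gap: 0.0683
```

```bash
python3 -c "
from h import *
goto((.5235,.134,.119),102.5)"
```

```text
t 1.7 tcp [0.522  0.1359 0.1803] jaw 102.46 off [ 6.13 -0.22  0.12] yaw -0.04 gap 0.0683 F [-0.2  0.4  0.5] j6 -0.11 down [-2.2e-03 -1.0e-04 -1.0e+00]
```

Descend, then close on the knob.

Request:
servo_tool --increments '[{"offset":[2.5,-0.2,0.1],"yaw":0},{"offset":[4.5,-0.2,0.1],"yaw":0},{"offset":[6.1,-0.2,0.1],"yaw":0},{"offset":[6.1,-0.2,0.1],"yaw":0},{"offset":[6.1,-0.2,0.1],"yaw":0},{"offset":[6.1,-0.2,0.1],"yaw":0},{"offset":[6.1,-0.2,0.1],"yaw":0},{"offset":[6.1,-0.2,0.1],"yaw":0}]'

```text
clock: 2.5
tcp_pos: [0.5249, 0.1343, 0.1204]
orientation: [0.704, -0.077, 0.702, 0.077]
wrist_force: [0.3, 0.2, -0.6]
finger_gap: 0.0681
```

Request:
servo_tool --increments '[{"offset":[0,0,0],"yaw":0},{"offset":[0,0,0],"yaw":0},{"offset":[0,0,0],"yaw":0},{"offset":[0,0,0],"yaw":0},{"offset":[0,0,0],"yaw":0},{"offset":[0,0,0],"yaw":0},{"offset":[0,0,0],"yaw":0},{"offset":[0,0,0],"yaw":0}]' --claw 0 --force 50

```text
clock: 3.3
tcp_pos: [0.5242, 0.1342, 0.1194]
orientation: [0.703, -0.077, 0.703, 0.077]
wrist_force: [-0.3, -0.1, -0.3]
finger_gap: -0.0002
```

```bash
python3 -c "
from h import *
goto((.5235,.134,.24),102.5);goto((.351,-.3175,.19),102.5)"
```

```text
t 3.3 tcp [0.5242 0.1342 0.1194] jaw 102.45 off [-12.06   0.    -0.07] yaw -0.05 gap -0.0002 F [-0.3 -0.1 -0.3] j6 -0.12 down [ 0.e+00  1.e-04 -1.e+00]
t 3.3 tcp [0.5242 0.1342 0.1194] jaw 102.45 off [ -7.06 -40.37 -26.65] yaw -0.05 gap -0.0002 F [-0.3 -0.1 -0.3] j6 -0.12 down [ 0.e+00  1.e-04 -1.e+00]
```

```bash
cat >> h.py <<'E'
def crop(n,im,p,r,name,s=None):
    u,v=proj(n,p); u,v=int(u),int(v)
    c=im[max(0,v-r):v+r,max(0,u-r):u+r]; s=s or 560//(2*r)
    print(name,'origin',max(0,u-r),max(0,v-r),'scale',s)
    cv2.imwrite('pics/'+name,cv2.resize(c[:,:,::-1],None,fx=s,fy=s,interpolation=cv2.INTER_CUBIC))
E
python3 - <<'E'
from h import *
for n in ['top','scene']:
    im,d=snap(n); np.savez('pics/%s1.npz'%n,im=im,d=d); crop(n,im,(.52,.13,.1),60,'g1_%s.png'%n)
E
```

```text
g1_top.png origin 155 133 scale 4
g1_scene.png origin 251 136 scale 4
```

View pics/g1_scene.png

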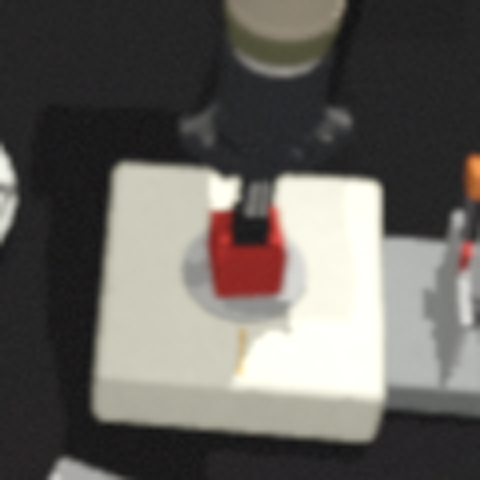

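View pics/g1_top.png

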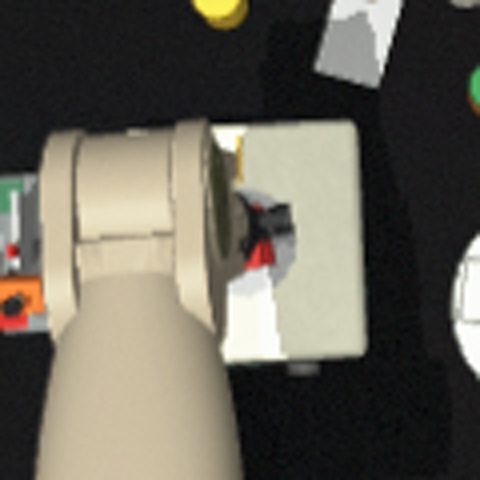

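```bash
python3 - <<'E'
from h import *
np.set_printoptions(precision=3,suppress=True)
for n in ['top','scene']:
    z=np.load('pics/%s1.npz'%n); im,d=z['im'],z['d']; W=xyz(n,d)
    u,v=proj(n,(.524,.134,.119)); print(n,u,v, 'hoodc',proj(n,(.5235,.134,.116)),'knobtop',proj(n,(.5235,.134,.142)))
    X,Y,Z=W[...,0],W[...,1],W[...,2]
    u=int(u)
    for r in range(int(v)-16,int(v)+22,2): print(r,[(tuple(np.round(W[r,c],3).tolist()),im[r,c].tolist()) for c in (u-4,u,u+4)])
E
```

```text
top 213.45527838188713 192.57369977752626 hoodc (np.float64(213.55289513841495), np.float64(192.74375630618079)) knobtop (np.float64(212.6632086635189), np.float64(192.47928886357633))
176 [((0.545, 0.085, 0.611), [55, 55, 39]), ((0.556, 0.094, 0.465), [104, 96, 78]), ((0.588, 0.129, 0.067), [206, 206, 182])]
178 [((0.54, 0.085, 0.613), [49, 50, 33]), ((0.58, 0.144, 0.065), [157, 151, 126]), ((0.58, 0.128, 0.069), [206, 205, 182])]
180 [((0.536, 0.085, 0.614), [52, 54, 36]), ((0.547, 0.096, 0.452), [137, 135, 119]), ((0.573, 0.129, 0.063), [180, 181, 169])]
182 [((0.531, 0.084, 0.617), [55, 56, 37]), ((0.541, 0.096, 0.451), [93, 87, 73]), ((0.565, 0.128, 0.065), [131, 134, 131])]
184 [((0.526, 0.085, 0.613), [52, 52, 41]), ((0.536, 0.095, 0.452), [98, 92, 78]), ((0.545, 0.102, 0.293), [59, 49, 49])]
186 [((0.522, 0.084, 0.617), [52, 53, 37]), ((0.53, 0.094, 0.458), [100, 94, 80]), ((0.537, 0.099, 0.324), [32, 34, 36])]
188 [((0.517, 0.084, 0.618), [55, 55, 37]), ((0.525, 0.095, 0.457), [98, 91, 79]), ((0.531, 0.099, 0.323), [38, 37, 34])]
190 [((0.513, 0.083, 0.62), [65, 63, 46]), ((
[... 3302 characters left out ...]
135, 0.103), [143, 39, 37]), ((0.546, 0.147, 0.101), [142, 40, 36])]
205 [((0.555, 0.123, 0.098), [142, 40, 36]), ((0.551, 0.136, 0.096), [142, 39, 36]), ((0.547, 0.148, 0.093), [142, 40, 36])]
207 [((0.552, 0.124, 0.084), [142, 40, 35]), ((0.555, 0.136, 0.09), [143, 40, 37]), ((0.55, 0.149, 0.087), [143, 41, 37])]
209 [((0.551, 0.125, 0.073), [142, 57, 53]), ((0.555, 0.137, 0.08), [143, 67, 63]), ((0.549, 0.15, 0.075), [142, 77, 73])]
211 [((0.553, 0.126, 0.066), [144, 135, 132]), ((0.551, 0.138, 0.065), [144, 137, 134]), ((0.55, 0.151, 0.066), [144, 139, 137])]
213 [((0.564, 0.127, 0.069), [155, 155, 152]), ((0.563, 0.139, 0.071), [146, 146, 143]), ((0.559, 0.151, 0.068), [145, 145, 142])]
```

```bash
python3 - <<'E'
from h import *
a=np.load('pics/scene0.npz')['im']; b=np.load('pics/scene1.npz')['im']
c=np.hstack([x[150:225,275:350] for x in (a,b)])
cv2.imwrite('pics/cmp.png',cv2.resize(c[:,:,::-1],None,fx=5,fy=5,interpolation=cv2.INTER_CUBIC))
E
```

```text
(no output)
```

View pics/cmp.png

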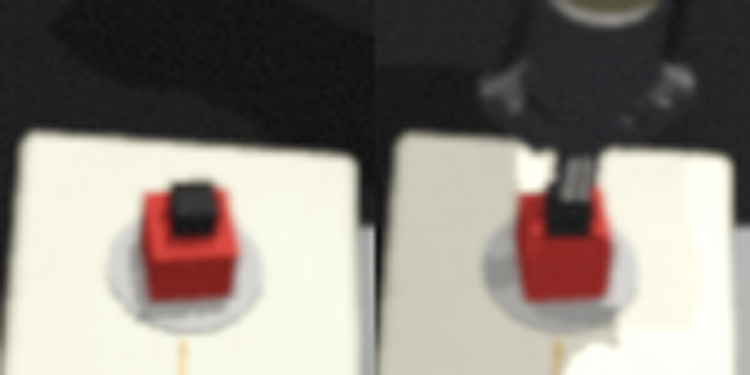

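Request:
servo_tool --increments '[{"offset":[-1,0,0],"yaw":0},{"offset":[-2,0,0],"yaw":0},{"offset":[-3,0,0],"yaw":0},{"offset":[-4,0,0],"yaw":0},{"offset":[-4,0,0],"yaw":0},{"offset":[-4,0,0],"yaw":0},{"offset":[-4,0,0],"yaw":0},{"offset":[-4,0,0],"yaw":0}]'

```text
clock: 4.2
tcp_pos: [0.5238, 0.1341, 0.1588]
orientation: [0.703, -0.077, 0.703, 0.077]
wrist_force: [-0.1, 0.9, 0.7]
finger_gap: 0.0002
```

```bash
python3 - <<'E'
from h import *
im,d=snap('scene'); np.savez('pics/scene2.npz',im=im,d=d)
c=im[130:225,265:360]
cv2.imwrite('pics/s2.png',cv2.resize(c[:,:,::-1],None,fx=6,fy=6,interpolation=cv2.INTER_CUBIC))
goto((.5235,.134,.24),102.5)
print(proj('scene',env.get_state()['tcp_pos']))
E
```

```text
t 4.25 tcp [0.5238 0.1341 0.1589] jaw 102.45 off [-8.11 -0.   -0.04] yaw -0.05 gap -0.0002 F [-0.5 -0.2  0.3] j6 -0.12 down [-0.001 -0.    -1.   ]
(np.float64(314.18204547695035), np.float64(184.9741630035567))
```

View pics/s2.png

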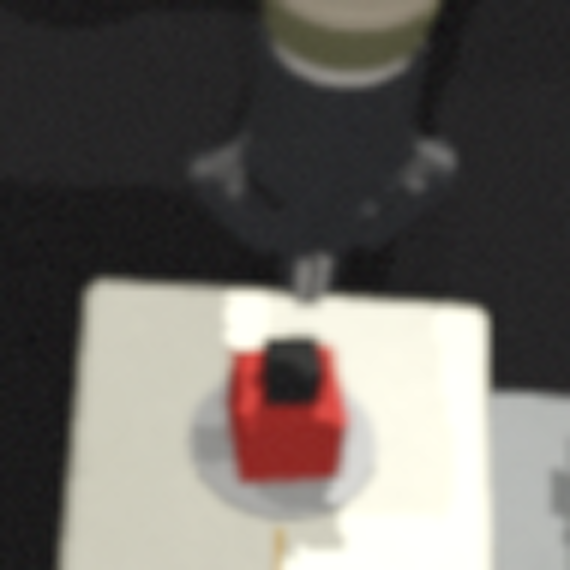

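```bash
python3 - <<'E'
from h import *
np.set_printoptions(precision=3,suppress=True)
z=np.load('pics/scene2.npz'); im,d=z['im'],z['d']; W=xyz('scene',d)
for r in range(168,186):
    print(r,[(tuple(np.round(W[r,c],3).tolist()),int(im[r,c].sum()//3)) for c in (312,315,317,319,321)])
E
```

```text
168 [((0.531, 0.121, 0.24), 42), ((0.544, 0.129, 0.255), 42), ((0.536, 0.135, 0.248), 41), ((0.531, 0.14, 0.244), 42), ((0.534, 0.146, 0.248), 42)]
169 [((0.536, 0.121, 0.241), 42), ((0.539, 0.129, 0.246), 40), ((0.534, 0.135, 0.242), 39), ((0.536, 0.141, 0.245), 41), ((0.532, 0.146, 0.241), 42)]
170 [((0.537, 0.121, 0.238), 42), ((0.538, 0.13, 0.241), 43), ((0.537, 0.135, 0.241), 40), ((0.532, 0.141, 0.236), 41), ((0.533, 0.147, 0.238), 43)]
171 [((0.531, 0.122, 0.227), 42), ((0.536, 0.13, 0.234), 43), ((0.539, 0.136, 0.238), 49), ((0.536, 0.142, 0.236), 47), ((0.53, 0.147, 0.231), 40)]
172 [((0.524, 0.122, 0.216), 39), ((0.537, 0.131, 0.231), 57), ((0.533, 0.136, 0.228), 68), ((0.536, 0.142, 0.232), 71), ((0.533, 0.148, 0.23), 39)]
173 [((0.527, 0.123, 0.214), 39), ((0.538, 0.131, 0.228), 86), ((0.536, 0.137, 0.227), 85), ((0.532, 0.143, 0.224), 99), ((0.529, 0.148, 0.221), 42)]
174 [((0.528, 0.123, 0.211), 40), ((0.539, 0.131, 0.225), 108), ((0.534, 0.137, 0.22), 96), ((0.535, 0.143, 0.222), 102), ((0.525, 0.149, 0.212), 38)]
175 [((0.528, 0.124, 0.207), 38), ((0.535, 0.132, 0.216
[... 931 characters left out ...]
 0.144, 0.063), 218), ((0.424, 0.151, 0.066), 238), ((0.422, 0.157, 0.065), 240)]
182 [((0.431, 0.128, 0.065), 241), ((0.431, 0.138, 0.066), 237), ((0.431, 0.144, 0.068), 238), ((0.43, 0.151, 0.068), 242), ((0.427, 0.157, 0.065), 242)]
183 [((0.438, 0.128, 0.068), 241), ((0.435, 0.138, 0.066), 240), ((0.435, 0.145, 0.068), 242), ((0.431, 0.151, 0.065), 243), ((0.429, 0.158, 0.063), 243)]
184 [((0.437, 0.129, 0.062), 237), ((0.438, 0.139, 0.064), 233), ((0.434, 0.145, 0.062), 237), ((0.438, 0.151, 0.068), 243), ((0.434, 0.158, 0.063), 243)]
185 [((0.445, 0.129, 0.066), 214), ((0.443, 0.139, 0.066), 202), ((0.444, 0.145, 0.068), 217), ((0.439, 0.152, 0.063), 240), ((0.441, 0.158, 0.067), 243)]
```

```bash
python3 - <<'E'
from h import *
np.set_printoptions(precision=3,suppress=True)
for n in ('scene','top'):
    z=np.load('pics/%s0.npz'%n); im,d=z['im'],z['d']; W=xyz(n,d)
    X,Y,Z=W[...,0],W[...,1],W[...,2]
    m=(abs(X-.2)<.1)&(abs(Y-.537)<.1)&(Z>.1)&(Z<.3)
    p=W[m]; o=np.argsort(p[:,2]); print(n,len(p),p[o[:14]])
    crop(n,im,(.204,.537,.2),40,'f0_%s.png'%n,7)
    print(proj(n,(.204,.537,.2)))
E
```

```text
scene 218 [[0.195 0.49  0.243]
 [0.23  0.58  0.243]
 [0.195 0.493 0.244]
 [0.231 0.578 0.248]
 [0.229 0.587 0.248]
 [0.195 0.495 0.248]
 [0.232 0.575 0.248]
 [0.191 0.489 0.248]
 [0.204 0.493 0.251]
 [0.23  0.577 0.251]
 [0.199 0.491 0.251]
 [0.195 0.491 0.252]
 [0.236 0.579 0.252]
 [0.191 0.488 0.252]]
f0_scene.png origin 405 78 scale 7
(np.float64(445.85014768593635), np.float64(118.53916459102528))
top 123 [[0.193 0.49  0.239]
 [0.221 0.576 0.245]
 [0.218 0.579 0.245]
 [0.232 0.575 0.249]
 [0.216 0.577 0.249]
 [0.199 0.489 0.249]
 [0.232 0.577 0.25 ]
 [0.226 0.574 0.25 ]
 [0.196 0.489 0.25 ]
 [0.223 0.577 0.25 ]
 [0.229 0.574 0.251]
 [0.193 0.485 0.252]
 [0.2   0.491 0.253]
 [0.194 0.487 0.254]]
f0_top.png origin 47 245 scale 7
(np.float64(87.22034340633016), np.float64(285.82900017676593))
```

View pics/f0_scene.png

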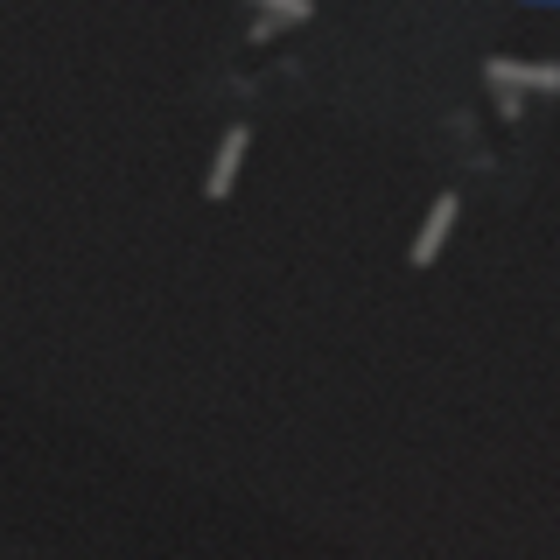

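View pics/f0_top.png

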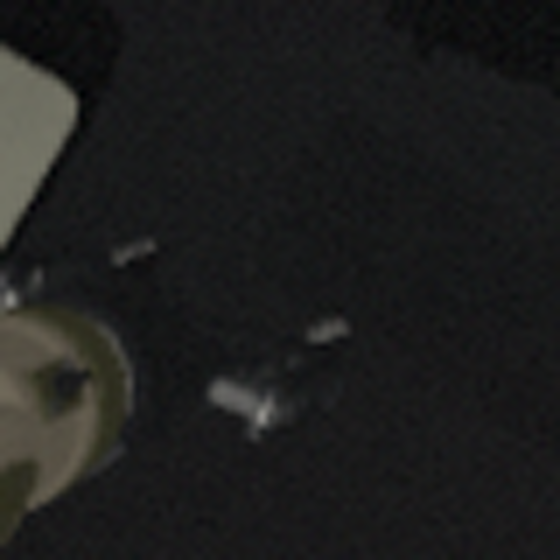

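```bash
python3 - <<'E'
from h import *
for y in (.134,.138):
  for z in (.185,.19,.195): print(y,z,proj('scene',(.535,y,z)))
b=np.load('pics/scene2.npz')['im']
for r in range(172,184): print(r,b[r,306:328].sum(-1)//3)
im,d=snap('top'); np.savez('pics/top2.npz',im=im,d=d)
crop('top',im,(.52,.13,.1),40,'t2.png',7)
E
```

```text
0.134 0.185 (np.float64(314.67112513597016), np.float64(182.09127938993993))
0.134 0.19 (np.float64(314.8340329487391), np.float64(180.9833555261212))
0.134 0.195 (np.float64(314.99791292580244), np.float64(179.86882004556674))
0.138 0.185 (np.float64(316.0260225605595), np.float64(182.25426368734603))
0.138 0.19 (np.float64(316.1930136606779), np.float64(181.14647581936427))
0.138 0.195 (np.float64(316.3610016072732), np.float64(180.0320750574461))
172 [25 28 30 31 29 33 39 42 52 57 61 68 79 71 54 39 33 25 24 25 27 22]
173 [ 26  24  24  25  25  30  39  48  69  86  87  85 101  99  68  42  28  24
  19  23  24  22]
174 [ 24  21  24  24  26  34  40  54  84 108 106  96 108 102  66  38  30  23
  22  24  24  22]
175 [ 26  20  25  21  24  32  38  56  91 115 111  97 107  94  59  34  27  22
  21  23  22  22]
176 [ 32  28  26  27  26  31  41  60  96 117 110 102 109  91  55  33  25  25
  23  23  24  24]
177 [ 86  80  73  64  54  54  53  66  97 116 105 104 108  85  51  35  28  27
  27  25  24  26]
178 [184 180 171 154 136 122 108  97 106 116 105 106 115 101  80  72  65  55
  54  52  50  42]
179 [243 242 235 223 206 196 183 164 139 124 111 127 153 168 167 162 151 139
 132 130 120 109]
180 [252 252 251 247 238 234 230 215 187 167 160 174 201 222 226 224 216 208
 203 202 196 189]
181 [252 252 252 250 244 242 240 234 221 215 214 218 227 238 240 240 238 236
 236 236 235 233]
182 [252 252 252 250 244 241 241 240 237 237 237 238 240 242 242 242 242 242
 242 242 242 242]
183 [252 252 251 249 243 241 241 240 240 240 241 242 243 243 243 243 243 242
 242 242 242 242]
t2.png origin 175 153 scale 7
```

View pics/t2.png

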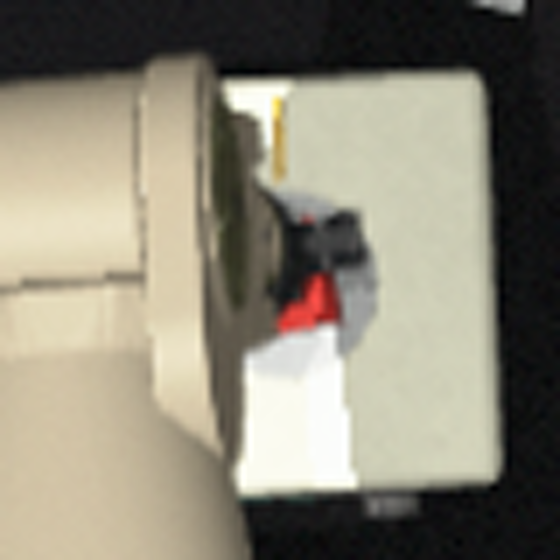

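The cameras agree with each other and with the known heights. They put the shut fingertips about 33 mm above the reported TCP, so the fingers closed just above the knob. From here on I'll use real tip z ≈ tcp z + 0.033. I'll retry the knob lower down; even if this offset is wrong, the open fingers clear the hood.

Request:
servo_tool --increments '[{"offset":[0,0,0],"yaw":0},{"offset":[0,0,0],"yaw":0},{"offset":[0,0,0],"yaw":0},{"offset":[0,0,0],"yaw":0},{"offset":[0,0,0],"yaw":0},{"offset":[0,0,0],"yaw":0},{"offset":[1.5,0,0],"yaw":0},{"offset":[3,0,0],"yaw":0}]' --claw 0.8

```text
clock: 5.1
tcp_pos: [0.5248, 0.1343, 0.1296]
orientation: [0.704, -0.077, 0.702, 0.077]
wrist_force: [-0.0, 0.2, -0.3]
finger_gap: 0.0684
```

Request:
servo_tool --increments '[{"offset":[1,0,0],"yaw":0},{"offset":[2,0,0],"yaw":0},{"offset":[3,0,0],"yaw":0},{"offset":[3.5,0,0],"yaw":0},{"offset":[4.1,0,0],"yaw":0},{"offset":[4.1,0,0],"yaw":0},{"offset":[4.1,0,0],"yaw":0},{"offset":[4.1,0,0],"yaw":0}]'

```text
clock: 5.9
tcp_pos: [0.5246, 0.1342, 0.0889]
orientation: [0.703, -0.077, 0.703, 0.077]
wrist_force: [1.5, -0.0, 0.5]
finger_gap: 0.0685
```

Request:
servo_tool --increments '[{"offset":[0,0,0],"yaw":0},{"offset":[0,0,0],"yaw":0},{"offset":[0,0,0],"yaw":0},{"offset":[0,0,0],"yaw":0},{"offset":[0,0,0],"yaw":0},{"offset":[0,0,0],"yaw":0},{"offset":[0,0,0],"yaw":0},{"offset":[0,0,0],"yaw":0}]' --claw 0 --force 50

```text
clock: 6.7
tcp_pos: [0.5245, 0.1341, 0.0888]
orientation: [0.703, -0.077, 0.703, 0.077]
wrist_force: [-0.7, -1.1, 5.0]
finger_gap: 0.0292
```

```bash
python3 - <<'E'
from h import *
goto((.351,-.3175,.19),102.5)
im,d=snap('scene'); np.savez('pics/scene3.npz',im=im,d=d)
crop('scene',im,(.52,.13,.1),40,'s3.png',7)
E
```

```text
t 6.7 tcp [0.5245 0.1341 0.0888] jaw 102.45 off [-10.14 -40.36 -26.68] yaw -0.05 gap 0.0292 F [-0.7 -1.1  5. ] j6 -0.12 down [ 8.e-04  1.e-04 -1.e+00]
s3.png origin 271 156 scale 7
```

View pics/s3.png

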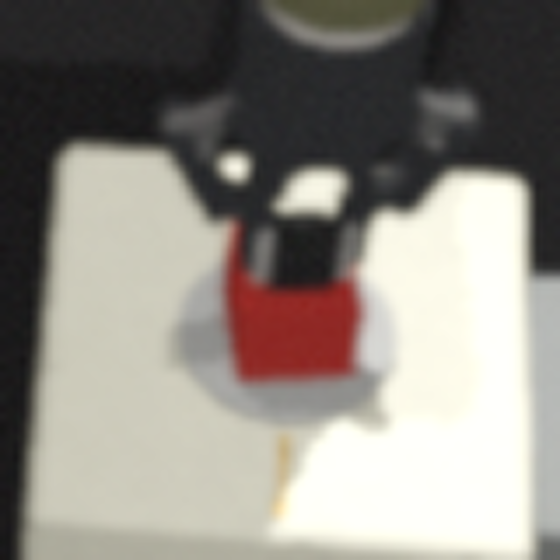

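Request:
servo_tool --increments '[{"offset":[-1,0,0],"yaw":0},{"offset":[-2.5,0,0],"yaw":0},{"offset":[-5,0,0],"yaw":0},{"offset":[-8,0,0],"yaw":0},{"offset":[-12,0,0],"yaw":0},{"offset":[-13,-1.5,-1],"yaw":0},{"offset":[-13,-5,-3.3],"yaw":0},{"offset":[-13,-9,-6],"yaw":0}]'

```text
clock: 7.55
tcp_pos: [0.4849, 0.0332, 0.2188]
orientation: [0.703, -0.078, 0.703, 0.078]
wrist_force: [1.1, -0.9, -1.7]
finger_gap: 0.029
```

Request:
servo_tool --increments '[{"offset":[0,-4,-2.6],"yaw":0},{"offset":[0,-8,-5.2],"yaw":0},{"offset":[0,-12,-7.8],"yaw":0},{"offset":[0,-16,-10.4],"yaw":0},{"offset":[0,-20,-13],"yaw":0},{"offset":[0,-24,-15.8],"yaw":0},{"offset":[0,-28,-18.5],"yaw":0},{"offset":[0,-31,-20.5],"yaw":0}]'

```text
clock: 8.35
tcp_pos: [0.3502, -0.3156, 0.2184]
orientation: [0.703, -0.076, 0.703, 0.076]
wrist_force: [0.4, -0.3, -2.2]
finger_gap: 0.029
```

```bash
python3 - <<'E'
from h import *
goto((.351,-.3175,.0215),102.5)
im,d=snap('scene'); np.savez('pics/scene4.npz',im=im,d=d)
cv2.imwrite('pics/s4.png',cv2.resize(im[120:280,60:360,::-1],None,fx=2.6,fy=2.6))
E
```

```text
t 8.35 tcp [ 0.3502 -0.3156  0.2184] jaw 102.36 off [19.69 -0.21  0.04] yaw -0.14 gap 0.029 F [ 0.4 -0.3 -2.2] j6 -1.12 down [-3.e-04  3.e-04 -1.e+00]
```

View pics/s4.png

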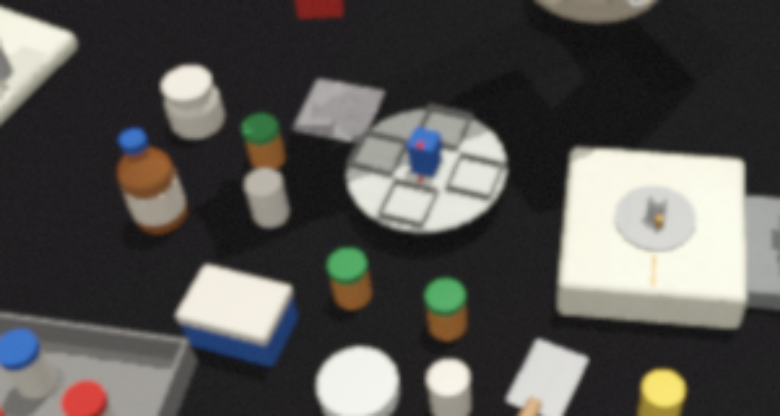

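Request:
servo_tool --increments '[{"offset":[4,-0.2,0],"yaw":0},{"offset":[8,-0.2,0],"yaw":0},{"offset":[12,-0.2,0],"yaw":0},{"offset":[15,-0.2,0],"yaw":0},{"offset":[17.5,-0.2,0],"yaw":0},{"offset":[19,-0.2,0],"yaw":0},{"offset":[19.4,-0.2,0],"yaw":0},{"offset":[19.7,-0.2,0],"yaw":0}]'

```text
clock: 9.2
tcp_pos: [0.3521, -0.3151, 0.0212]
orientation: [0.703, -0.076, 0.703, 0.077]
wrist_force: [0.4, 0.6, -0.4]
finger_gap: 0.0292
```

```bash
python3 - <<'E'
from h import *
goto((.351,-.3175,.0208),102.5)
im,d=snap('scene'); crop('scene',im,(.35,-.3175,.05),40,'s5.png',7)
im,d=snap('top'); np.savez('pics/top5.npz',im=im,d=d); crop('top',im,(.5235,.134,.1),30,'t5.png',9)
E
```

```text
t 9.2 tcp [ 0.3521 -0.3151  0.0212] jaw 102.47 off [ 0.04 -0.21 -0.16] yaw -0.03 gap 0.0292 F [ 0.4  0.6 -0.4] j6 -1.12 down [-5.e-04  9.e-04 -1.e+00]
s5.png origin 148 112 scale 7
t5.png origin 184 162 scale 9
```

View pics/s5.png

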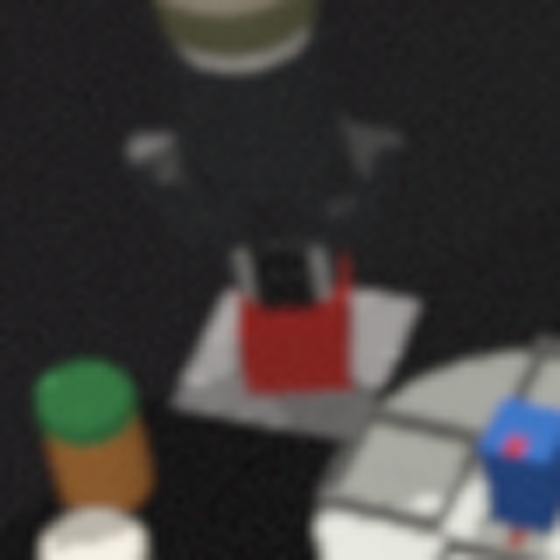

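View pics/t5.png

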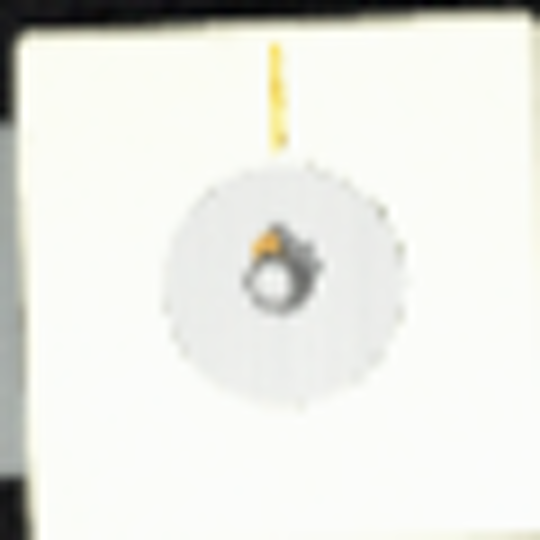

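Request:
servo_tool --increments '[{"offset":[0.05,0,0],"yaw":0},{"offset":[0.05,0,0],"yaw":0},{"offset":[0.05,0,0],"yaw":0},{"offset":[0.05,0,0],"yaw":0},{"offset":[0.05,0,0],"yaw":0},{"offset":[0.05,0,0],"yaw":0},{"offset":[-1,0,0],"yaw":0},{"offset":[-5,0,0],"yaw":0}]' --claw 0.7

```text
clock: 10.1
tcp_pos: [0.3499, -0.3128, 0.0691]
orientation: [0.701, -0.074, 0.704, 0.079]
wrist_force: [-0.0, 0.7, -1.3]
finger_gap: 0.0599
```

Request:
servo_tool --increments '[{"offset":[-5,0,0],"yaw":0},{"offset":[-10,0,0],"yaw":0},{"offset":[-13,0,0],"yaw":0},{"offset":[-13,0,0],"yaw":0},{"offset":[-13,0,0],"yaw":0},{"offset":[-13,0,0],"yaw":0},{"offset":[-13,0,0],"yaw":0},{"offset":[-13,0,0],"yaw":0}]'

```text
clock: 10.9
tcp_pos: [0.3516, -0.3149, 0.2001]
orientation: [0.702, -0.076, 0.703, 0.078]
wrist_force: [-0.9, -0.3, -0.2]
finger_gap: 0.06
```

```bash
cat >> h.py <<'E'
def onplane(n,u,v,z):
    m=env.camera_model(n); f=192/np.tan(np.radians(m['vertical_fov'])/2); T=np.array(m['world_from_camera'])
    r=T[:3,:3]@np.array([(u-m['cx'])/f,-(v-m['cy'])/f,-1]); o=T[:3,3]
    return (o+r*(z-o[2])/r[2])[:2]
E
python3 - <<'E'
from h import *
np.set_printoptions(precision=4,suppress=True)
goto((.469,-.164,.2),-9); goto((.469,-.164,.2),81)
for n in ['top','scene']:
    im,d=snap(n); np.savez('pics/%s6.npz'%n,im=im,d=d); W=xyz(n,d)
    hsv=cv2.cvtColor(im,cv2.COLOR_RGB2HSV); 
    u,v=map(int,proj(n,(.53,.136,.088)))
    sub=np.s_[v-12:v+13,u-12:u+13]
    h=hsv[sub]; vv,uu=np.mgrid[v-12:v+13,u-12:u+13]
    w=((h[...,0]>8)&(h[...,0]<30))*np.clip(h[...,1].astype(float)-60,0,None)
    cu,cv_=(w*uu).sum()/w.sum(),(w*vv).sum()/w.sum()
    print(n,'key px',cu,cv_,'n',(w>0).sum(),'key@.088',onplane(n,cu,cv_,.088),'@.084',onplane(n,cu,cv_,.084))
    print('axis px top106',proj(n,(.5229,.1347,.106)),'seat',proj(n,(.5229,.1347,.07)))
    crop(n,im,(.523,.135,.08),20,'k6_%s.png'%n,14)
    # cap
    u,v=map(int,proj(n,(.351,-.3175,.03)))
    X,Y,Z=W[...,0],W[...,1],W[...,2]
    m=(abs(X-.351)<.06)&(abs(Y+.3175)<.06)&(Z>.038)&(Z<.056)&(hsv[...,1]>120)
    if m.sum()>10: print('cap',cv2.minAreaRect(W[m][:,:2].astype(np.float32)),np.median(W[m],0))
E
```

```text
t 10.9 tcp [ 0.3516 -0.3149  0.2001] jaw 102.45 off [ 0.03 12.2  14.72] yaw -68.55 gap 0.06 F [-0.9 -0.3 -0.2] j6 -1.12 down [-0.0016  0.0021 -1.    ]
t 10.9 tcp [ 0.3516 -0.3149  0.2001] jaw 102.45 off [ 0.03 12.2  14.72] yaw 21.45 gap 0.06 F [-0.9 -0.3 -0.2] j6 -1.12 down [-0.0016  0.0021 -1.    ]
top key px 213.18378378378378 188.6945945945946 n 6 key@.088 [0.5392 0.1391] @.084 [0.5394 0.1396]
axis px top106 (np.float64(213.68818934515582), np.float64(193.00596099391902)) seat (np.float64(214.8537251696465), np.float64(193.34675944093624))
k6_top.png origin 194 173 scale 14
cap ((0.35467228293418884, -0.3152697682380676), (0.04962141066789627, 0.05426723510026932), 14.02277660369873) [ 0.3642 -0.3031  0.0462]
scene key px 312.9303482587065 204.45936981757876 n 16 key@.088 [0.5427 0.1385] @.084 [0.5395 0.1386]
axis px top106 (np.float64(312.78057959444385), np.float64(195.78546377432505)) seat (np.float64(311.72913823254964), np.float64(202.91959772944634))
k6_scene.png origin 292 181 scale 14
cap ((0.35340821743011475, -0.31410127878189087), (0.05987121909856796, 0.05083728954195976), 14.437057495117188) [ 0.365  -0.3064  0.046 ]
```

View pics/k6_top.png

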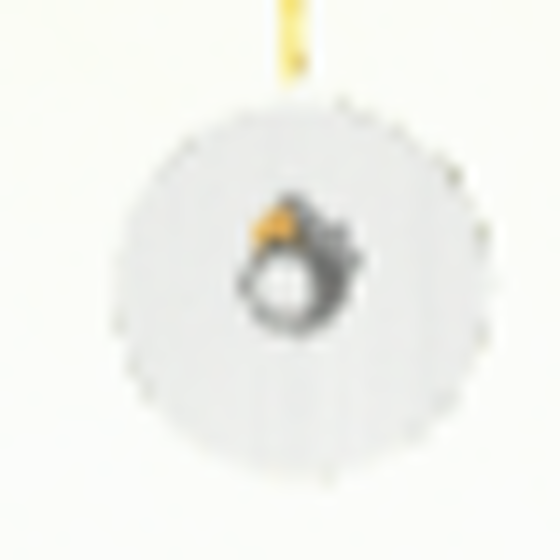

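View pics/k6_scene.png

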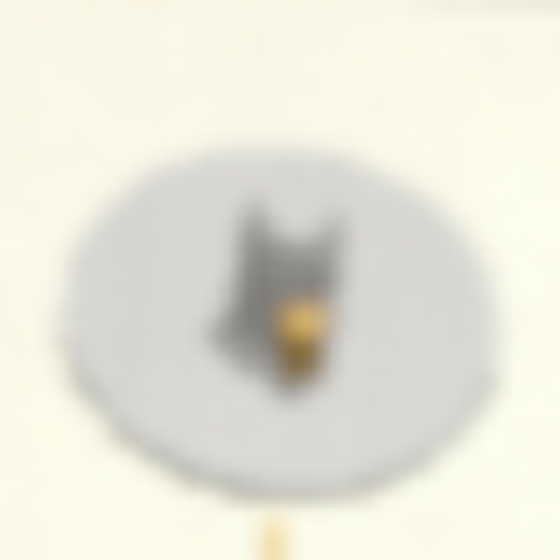

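```bash
python3 - <<'E'
from h import *
np.set_printoptions(precision=4,suppress=True)
a=np.array([.5236,.1342])
print('seat',onplane('top',215.1,193.1,.07),'sptop',onplane('top',214.0,192.7,.106))
k=onplane('scene',313.2,203.25,.088)-a; print(k,np.degrees(np.arctan2(k[1],k[0])))
# scene seat ellipse centre (280,325)/14
print('seat scene',onplane('scene',292+20-.46,181+(148+500)/2/14-.46,.07))
# render hypotheses: predicted centroid pixels for key top (radius 12..20), end face
for th in (8,12,16,20,24,28):
    t=np.radians(th); e=np.array([np.cos(t),np.sin(t)])
    print(th,'top cam keytop@16.5',np.round(proj('top',np.append(a+.0165*e,.088)),2),'scene keytop',np.round(proj('scene',np.append(a+.016*e,.088)),2),'scene endface',np.round(proj('scene',np.append(a+.020*e,.079)),2))
for n in ('top','scene'):
    im=np.load('pics/%s6.npz'%n)['im']; u,v=map(int,proj(n,(.54,.138,.085))); print(n,u-5,v-6)
    h=cv2.cvtColor(im,cv2.COLOR_RGB2HSV); print(h[v-6:v+7,u-5:u+6,1]); print(h[v-6:v+7,u-5:u+6,2])
E
```

```text
seat [0.5238 0.1338] sptop [0.524  0.1336]
[0.0142 0.0048] 18.502515875939643
seat scene [0.5261 0.1344]
8 top cam keytop@16.5 [213.9  188.51] scene keytop [312.35 203.56] scene endface [312.15 206.34]
12 top cam keytop@16.5 [213.59 188.56] scene keytop [312.7  203.56] scene endface [312.6  206.33]
16 top cam keytop@16.5 [213.28 188.63] scene keytop [313.06 203.53] scene endface [313.04 206.3 ]
20 top cam keytop@16.5 [212.98 188.72] scene keytop [313.41 203.49] scene endface [313.47 206.25]
24 top cam keytop@16.5 [212.68 188.83] scene keytop [313.75 203.43] scene endface [313.9  206.17]
28 top cam keytop@16.5 [212.4  188.97] scene keytop [314.09 203.34] scene endface [314.32 206.07]
top 208 182
[[  4   3   3   2   3   2   2   4   3   2   3]
 [  3   3   3   3   2   2   2   3   3   3   3]
 [  3   3   2   3   4   4   2   2   3   3   3]
 [  3   3   3   3   3   3   3   2   4   3   4]
 [  3   2   3   2   2   4   3   2   4   3   2]
 [  3   1   3   2   3  21  37   5   3   2   2]
 [  3   3   3   4  38 122 126  14   5   2   2]
 [  3   2   3   9 122 146 139  51   3   3   3]
 [  3   2   3   5  7
[... 1365 characters left out ...]
  4   5   5   4   7   7   5   5   5   4]
 [  4   4   4   5   4   4   4   4   4   4   5]]
[[212 197 163 147 157 167 172 169 170 189 210]
 [213 195 157 138 141 147 149 151 162 190 210]
 [211 190 149 132 134 137 138 139 155 187 210]
 [206 181 142 129 130 134 137 141 158 190 211]
 [202 174 137 128 134 150 164 167 177 198 212]
 [191 158 132 128 141 173 198 199 194 200 212]
 [176 150 135 130 138 169 194 197 194 204 214]
 [178 158 146 138 133 141 154 164 185 208 215]
 [199 178 160 152 141 132 132 148 184 210 216]
 [212 200 184 170 154 139 140 159 192 211 217]
 [216 214 209 198 175 157 163 184 204 215 217]
 [217 217 217 212 200 187 193 207 214 216 217]
 [218 217 217 217 214 211 212 215 217 217 217]]
```

```bash
python3 - <<'E'
from h import *
goto((.470,-.164,.12),81)
E
```

```text
t 11.0 tcp [ 0.3518 -0.3151  0.2005] jaw 102.46 off [ 8.06 12.19 14.81] yaw 21.46 gap 0.0599 F [-0.8 -0.4 -0.4] j6 -1.12 down [-0.001   0.0015 -1.    ]
```

Request:
servo_tool --increments '[{"offset":[0,3,3.7],"yaw":5},{"offset":[0,6,7.4],"yaw":11},{"offset":[0,9,11],"yaw":17},{"offset":[0,12.2,14.8],"yaw":21.5},{"offset":[4,12.2,14.8],"yaw":21.5},{"offset":[8,12.2,14.8],"yaw":21.5},{"offset":[8,12.2,14.8],"yaw":21.5},{"offset":[8,12.2,14.8],"yaw":21.5}]' --claw 0.8

```text
clock: 11.8
tcp_pos: [0.4697, -0.1641, 0.1213]
orientation: [0.704, 0.056, 0.706, -0.055]
wrist_force: [0.1, -0.9, 1.5]
finger_gap: 0.0685
```

```bash
python3 - <<'E'
from h import *
goto((.470,-.164,.025),81)
E
```

```text
t 11.8 tcp [ 0.4697 -0.1641  0.1213] jaw 80.96 off [9.63 0.01 0.05] yaw -0.04 gap 0.0685 F [ 0.1 -0.9  1.5] j6 -0.34 down [-0.0019  0.0012 -1.    ]
```

Request:
servo_tool --increments '[{"offset":[2.5,0,0],"yaw":0},{"offset":[5,0,0],"yaw":0},{"offset":[7.5,0,0],"yaw":0},{"offset":[9,0,0],"yaw":0},{"offset":[9.6,0,0],"yaw":0},{"offset":[9.6,0,0],"yaw":0},{"offset":[9.6,0,0],"yaw":0},{"offset":[9.6,0,0],"yaw":0}]'

```text
clock: 12.6
tcp_pos: [0.4716, -0.1653, 0.0269]
orientation: [0.706, 0.055, 0.704, -0.056]
wrist_force: [0.1, 0.4, 1.3]
finger_gap: 0.0685
```

Request:
servo_tool --increments '[{"offset":[0,0,0],"yaw":0},{"offset":[0,0,0],"yaw":0},{"offset":[0,0,0],"yaw":0},{"offset":[0,0,0],"yaw":0},{"offset":[0,0,0],"yaw":0},{"offset":[0,0,0],"yaw":0},{"offset":[0,0,0],"yaw":0},{"offset":[0,0,0],"yaw":0}]' --claw 0 --force 90

```text
clock: 13.4
tcp_pos: [0.4707, -0.1649, 0.0261]
orientation: [0.705, 0.055, 0.705, -0.056]
wrist_force: [-0.9, -1.0, 5.9]
finger_gap: 0.035
```

```bash
python3 - <<'E'
from h import *
goto((.5237,.134,.20),106)
im,d=snap('scene'); crop('scene',im,(.47,-.164,.08),45,'s7.png',6)
E
```

```text
t 13.4 tcp [ 0.4707 -0.1649  0.0261] jaw 80.95 off [-17.41  30.34   0.55] yaw -25.05 gap 0.035 F [-0.9 -1.   5.9] j6 -0.34 down [ 9.e-04 -9.e-04 -1.e+00]
s7.png origin 177 132 scale 6
```

View pics/s7.png

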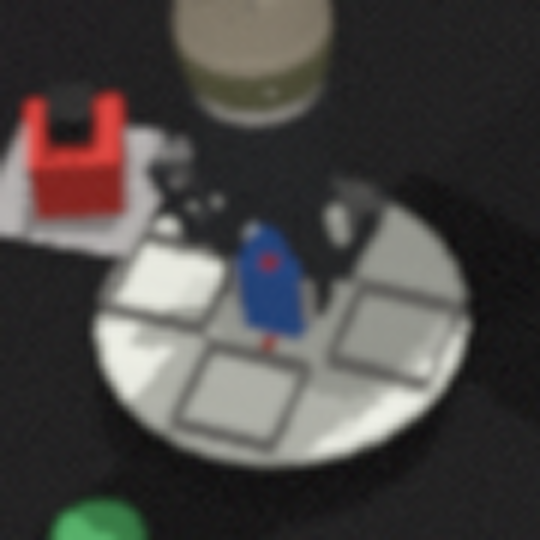

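Request:
servo_tool --increments '[{"offset":[-1,0,0],"yaw":0},{"offset":[-3,0,0],"yaw":0},{"offset":[-6,0,0],"yaw":0},{"offset":[-10,0,0],"yaw":0},{"offset":[-14,0,0],"yaw":0},{"offset":[-17,1.5,0],"yaw":0},{"offset":[-17.4,4,0],"yaw":-2},{"offset":[-17.4,7,0],"yaw":-5}]'

```text
clock: 14.25
tcp_pos: [0.4817, -0.0952, 0.2006]
orientation: [0.707, 0.025, 0.706, -0.025]
wrist_force: [-0.1, 0.6, -7.1]
finger_gap: 0.0355
```

```bash
python3 - <<'E'
from h import *
goto((.5237,.134,.20),106)
E
```

```text
t 14.25 tcp [ 0.4817 -0.0952  0.2006] jaw 85.95 off [ 0.06 23.16  2.57] yaw -20.05 gap 0.0355 F [-0.1  0.6 -7.1] j6 -0.29 down [ 1.4e-03 -3.0e-04 -1.0e+00]
```

Request:
servo_tool --increments '[{"offset":[0,4,0.5],"yaw":-4},{"offset":[0,8,1],"yaw":-8},{"offset":[0,12,1.5],"yaw":-12},{"offset":[0,16,2],"yaw":-16},{"offset":[0,20,2.3],"yaw":-20},{"offset":[0,23,2.5],"yaw":-20},{"offset":[0,23.1,2.5],"yaw":-20},{"offset":[0,23.1,2.5],"yaw":-20}]'

```text
clock: 15.05
tcp_pos: [0.5215, 0.1341, 0.1984]
orientation: [0.699, -0.099, 0.701, 0.099]
wrist_force: [0.8, -1.9, -6.7]
finger_gap: 0.0353
```

```bash
python3 - <<'E'
from h import *
np.set_printoptions(precision=4,suppress=True)
goto((.5237,.134,.14),106)
for n in ['top','scene']:
    im,d=snap(n); np.savez('pics/%s8.npz'%n,im=im,d=d); W=xyz(n,d)
    X,Y,Z=W[...,0],W[...,1],W[...,2]
    s=env.get_state()['tcp_pos']; zd=.0445+s[2]-.0261
    m=(abs(X-.524)<.13)&(abs(Y-.134)<.13)&(Z>zd-.02)&(Z<zd+.014)
    p=W[m]; print(n,len(p),zd,np.median(p,0),cv2.minEnclosingCircle(p[:,:2].astype(np.float32)))
    crop(n,im,(.523,.134,.2),60,'c8_%s.png'%n,5)
E
```

```text
t 15.05 tcp [0.5215 0.1341 0.1984] jaw 106.08 off [ 5.84 -0.07  0.23] yaw 0.08 gap 0.0353 F [ 0.8 -1.9 -6.7] j6 -0.18 down [-0.0027 -0.0005 -1.    ]
top 1328 0.21703148876944278 [0.5106 0.0916 0.2176] ((0.520622730255127, 0.1313745379447937), 0.1012156531214714)
c8_top.png origin 150 131 scale 5
scene 2193 0.21720318239363817 [0.5477 0.1361 0.2178] ((0.520359218120575, 0.1339331865310669), 0.10376014560461044)
c8_scene.png origin 255 115 scale 5
```

View pics/c8_scene.png

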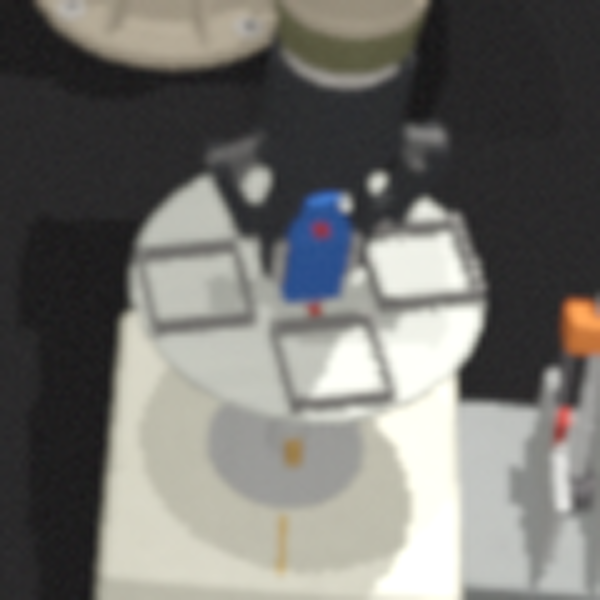

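View pics/c8_top.png

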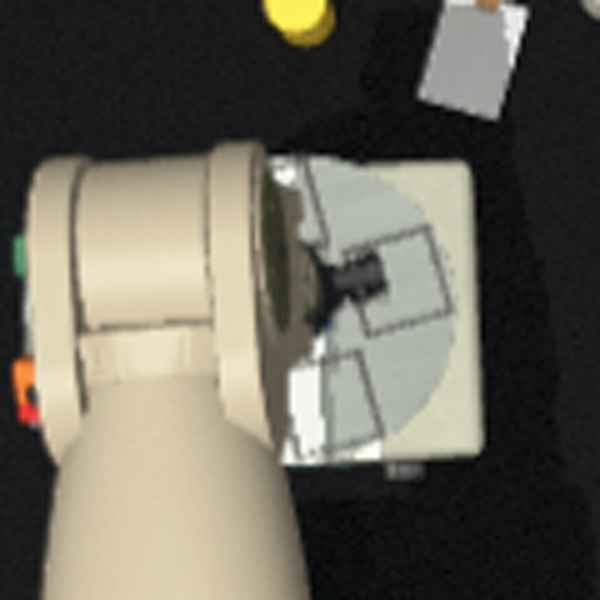

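```bash
python3 - <<'E'
from h import *
goto((.5247,.1345,.135),106)
E
```

```text
t 15.15 tcp [0.5218 0.1327 0.1988] jaw 105.94 off [6.38 0.09 0.34] yaw -0.06 gap 0.035 F [-0.8 -0.5 -6.6] j6 -0.18 down [-1.9e-03 -4.0e-04 -1.0e+00]
```

Request:
servo_tool --increments '[{"offset":[1,0.1,0.3],"yaw":0},{"offset":[2.5,0.1,0.3],"yaw":0},{"offset":[4,0.1,0.3],"yaw":0},{"offset":[5,0.1,0.3],"yaw":0},{"offset":[6,0.1,0.3],"yaw":0},{"offset":[6.4,0.1,0.3],"yaw":0},{"offset":[6.4,0.1,0.3],"yaw":0},{"offset":[6.4,0.1,0.3],"yaw":0}]'

```text
clock: 15.95
tcp_pos: [0.5256, 0.1351, 0.1359]
orientation: [0.701, -0.098, 0.7, 0.098]
wrist_force: [-0.2, 0.3, -6.0]
finger_gap: 0.0348
```

```bash
python3 - <<'E'
from h import *
goto((.5247,.1345,.114),106)
E
```

```text
t 15.95 tcp [0.5256 0.1351 0.1359] jaw 105.95 off [ 2.19 -0.03 -0.1 ] yaw -0.05 gap 0.0348 F [-0.2  0.3 -6. ] j6 -0.17 down [ 9.e-04  2.e-04 -1.e+00]
```

Go onto the spindle gently, stopping just above the key.

Request:
servo_tool --increments '[{"offset":[0.4,0,-0.1],"yaw":0},{"offset":[0.7,0,-0.1],"yaw":0},{"offset":[1,0,-0.1],"yaw":0},{"offset":[1.3,0,-0.1],"yaw":0},{"offset":[1.6,0,-0.1],"yaw":0},{"offset":[1.8,0,-0.1],"yaw":0},{"offset":[1.9,0,-0.1],"yaw":0},{"offset":[1.9,0,-0.1],"yaw":0}]'

```text
clock: 16.75
tcp_pos: [0.5241, 0.1348, 0.1162]
orientation: [0.7, -0.098, 0.7, 0.098]
wrist_force: [-0.5, -0.2, -5.6]
finger_gap: 0.0349
```

```bash
python3 - <<'E'
from h import *
goto((.5247,.1345,.096),106); print(env.get_state()['ft_torque'])
E
```

```text
t 16.75 tcp [0.5241 0.1348 0.1162] jaw 105.96 off [ 2.02 -0.05  0.05] yaw -0.04 gap 0.0349 F [-0.5 -0.2 -5.6] j6 -0.18 down [-3.e-04  1.e-04 -1.e+00]
[ 0.0914151  -0.02695234 -0.04619105]
```

Request:
servo_tool --increments '[{"offset":[0.2,0,0],"yaw":0},{"offset":[0.3,0,0],"yaw":0},{"offset":[0.4,0,0],"yaw":0},{"offset":[0.5,0,0],"yaw":0},{"offset":[0.6,0,0],"yaw":0},{"offset":[0.7,0,0],"yaw":0},{"offset":[0.8,0,0],"yaw":0},{"offset":[0.8,0,0],"yaw":0}]'

```text
clock: 17.55
tcp_pos: [0.5241, 0.1348, 0.1082]
orientation: [0.7, -0.098, 0.7, 0.098]
wrist_force: [-0.0, 0.2, -5.1]
finger_gap: 0.0353
```

```bash
python3 - <<'E'
from h import *
goto((.5247,.1345,.096),106); print(env.get_state()['ft_torque'])
E
```

```text
t 17.55 tcp [0.5241 0.1348 0.1082] jaw 105.95 off [ 1.22 -0.04  0.05] yaw -0.05 gap 0.0353 F [-0.   0.2 -5.1] j6 -0.18 down [-2.e-04  1.e-04 -1.e+00]
[ 0.01217525 -0.03692393  0.03061977]
```

The foot is now below the top of the key, with no resistance, so the keyway is over the key. Continue down to the seat.

Request:
servo_tool --increments '[{"offset":[0.2,0,0],"yaw":0},{"offset":[0.4,0,0],"yaw":0},{"offset":[0.6,0,0],"yaw":0},{"offset":[0.8,0,0],"yaw":0},{"offset":[1,0,0],"yaw":0},{"offset":[1.1,0,0],"yaw":0},{"offset":[1.2,0,0],"yaw":0},{"offset":[1.2,0,0],"yaw":0}]'

```text
clock: 18.35
tcp_pos: [0.5242, 0.1348, 0.0963]
orientation: [0.7, -0.098, 0.7, 0.098]
wrist_force: [0.2, 0.1, -6.4]
finger_gap: 0.0353
```

```bash
python3 - <<'E'
from h import *
goto((.5247,.1345,.096),106); print(env.get_state()['ft_torque'])
E
```

```text
t 18.35 tcp [0.5242 0.1348 0.0963] jaw 105.96 off [ 0.03 -0.05  0.04] yaw -0.04 gap 0.0353 F [ 0.2  0.1 -6.4] j6 -0.18 down [-1.e-04  1.e-04 -1.e+00]
[ 0.02393418 -0.06343844  0.06016715]
```

Request:
servo_tool --increments '[{"offset":[0.05,0,0],"yaw":0},{"offset":[0.1,0,0],"yaw":0},{"offset":[0.1,0,0],"yaw":0},{"offset":[0.15,0,0],"yaw":0},{"offset":[0.15,0,0],"yaw":0},{"offset":[0.2,0,0],"yaw":0},{"offset":[0.2,0,0],"yaw":0},{"offset":[0.2,0,0],"yaw":0}]'

```text
clock: 19.15
tcp_pos: [0.5245, 0.1348, 0.0961]
orientation: [0.701, -0.098, 0.7, 0.098]
wrist_force: [-3.4, -1.4, 8.5]
finger_gap: 0.0349
```

```bash
python3 - <<'E'
from h import *
goto((.5247,.1345,.2),106); print(env.get_state()['ft_torque'])
E
```

```text
t 19.15 tcp [0.5245 0.1348 0.0961] jaw 105.95 off [-10.39  -0.04   0.03] yaw -0.05 gap 0.0349 F [-3.4 -1.4  8.5] j6 -0.18 down [ 1.7e-03  2.0e-04 -1.0e+00]
[-0.07378218  1.12836852  0.04081386]
```

Request:
servo_tool --increments '[{"offset":[0,0,0],"yaw":0},{"offset":[0,0,0],"yaw":0},{"offset":[0,0,0],"yaw":0},{"offset":[0,0,0],"yaw":0},{"offset":[0,0,0],"yaw":0},{"offset":[-1,0,0],"yaw":0},{"offset":[-3,0,0],"yaw":0},{"offset":[-5,0,0],"yaw":0}]' --claw 0.52

```text
clock: 19.95
tcp_pos: [0.524, 0.1348, 0.1453]
orientation: [0.7, -0.098, 0.7, 0.098]
wrist_force: [0.0, 0.8, 0.6]
finger_gap: 0.0444
```

Request:
servo_tool --increments '[{"offset":[-5,0,0],"yaw":0},{"offset":[-9,0,0],"yaw":0},{"offset":[-9,-4,0],"yaw":0},{"offset":[-9,-8,0],"yaw":0},{"offset":[-9,-12,0],"yaw":0},{"offset":[-9,-16,0],"yaw":0},{"offset":[-9,-20,0],"yaw":0},{"offset":[-9,-20,0],"yaw":0}]'

```text
clock: 20.75
tcp_pos: [0.5805, -0.0621, 0.2345]
orientation: [0.701, -0.097, 0.7, 0.096]
wrist_force: [-0.2, 0.2, -0.1]
finger_gap: 0.0448
```

```bash
python3 - <<'E'
from h import *
np.set_printoptions(precision=4,suppress=True)
goto((.6735,-.0965,.12),80)
for n in ['top','scene']:
    im,d=snap(n); np.savez('pics/%s9.npz'%n,im=im,d=d); W=xyz(n,d)
    X,Y,Z=W[...,0],W[...,1],W[...,2]
    m=(abs(X-.524)<.115)&(abs(Y-.134)<.115)&(Z>.1)&(Z<.135)
    p=W[m]; print(n,len(p),'disc z',np.median(p,0),cv2.minEnclosingCircle(p[:,:2].astype(np.float32)),cv2.minAreaRect(p[:,:2].astype(np.float32)))
    b=(abs(X-.524)<.06)&(abs(Y-.134)<.06)&(Z>.155)&(im[...,2].astype(int)>im[...,0]+40); q=W[b]
    if len(q)>5: print('boss',cv2.minAreaRect(q[:,:2].astype(np.float32)),np.median(q,0))
    hsv=cv2.cvtColor(im,cv2.COLOR_RGB2HSV)
    for mk,A,c in blobs(im,(45,80,40),(85,255,255),60):
        P=W[mk]; P=P[np.isfinite(P[:,0])]; zt=np.percentile(P[:,2],95); T=P[P[:,2]>zt-.008]; print('jar',c,np.median(T,0),((T.min(0)+T.max(0))/2))
    crop(n,im,(.523,.134,.1),50,'c9_%s.png'%n,6)
E
```

```text
t 20.75 tcp [ 0.5805 -0.0621  0.2345] jaw 105.64 off [11.47 -5.81  8.02] yaw 25.64 gap 0.0448 F [-0.2  0.2 -0.1] j6 -0.52 down [ 0.0011 -0.0014 -1.    ]
top 2349 disc z [0.5239 0.1342 0.1151] ((0.5231536626815796, 0.13456112146377563), 0.1017918512225151) ((0.5253520011901855, 0.13775943219661713), (0.19183816015720367, 0.2015533298254013), 67.3749008178711)
boss ((0.5233269929885864, 0.13434022665023804), (0.034263528883457184, 0.03695187345147133), 15.181547164916992) [0.524  0.1327 0.1704]
jar [311.363 160.963] [ 0.6461 -0.2231  0.0652] [ 0.6477 -0.2211  0.0684]
jar [356.7762 214.993 ] [ 0.4521 -0.3899  0.0651] [ 0.4507 -0.3884  0.0657]
c9_top.png origin 164 143 scale 6
scene 2520 disc z [0.5373 0.1352 0.1154] ((0.5230563879013062, 0.1352895200252533), 0.10369700193405151) ((0.524453341960907, 0.13483059406280518), (0.20417508482933044, 0.1996483951807022), 28.06448745727539)
boss ((0.5239838361740112, 0.13449104130268097), (0.04170585796236992, 0.03489668294787407), 13.449785232543945) [0.5275 0.1325 0.1686]
jar [159.4717 168.4025] [ 0.4535 -0.3871  0.0643] [ 0.452  -0.388   0.0646]
jar [192.949  221.1582] [ 0.6498 -0.2194  0.0639] [ 0.6485 -0.2201  0.0639]
jar [230.6049 233.078 ] [ 0.6762 -0.0957  0.0648] [ 0.6738 -0.0957  0.0657]
c9_scene.png origin 262 146 scale 6
```

View pics/c9_top.png

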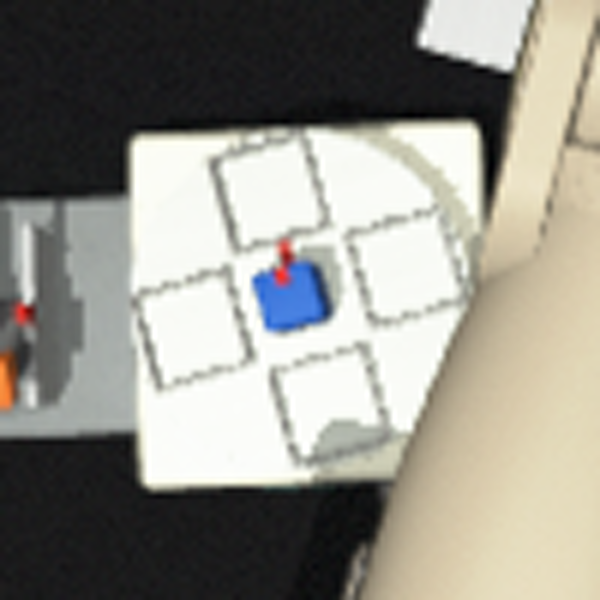

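View pics/c9_scene.png

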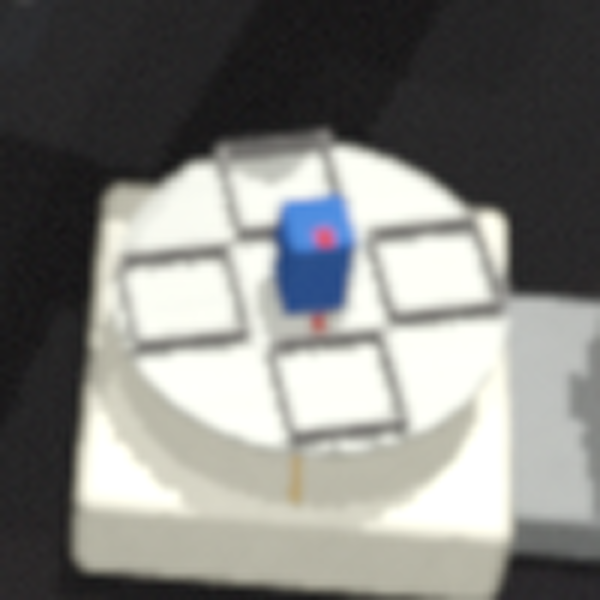

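The carousel is home: disc at z 0.115, centre (0.5237, 0.134), yaw about 16°. The three green-lidded amber jars haven't moved. I'll confirm them in one enlarged crop while going above jar A.

```bash
python3 - <<'E'
from h import *
im=np.load('pics/scene9.npz')['im']
c=im[150:280,130:330]; cv2.imwrite('pics/jars.png',cv2.resize(c[:,:,::-1],None,fx=3.5,fy=3.5,interpolation=cv2.INTER_CUBIC))
goto((.674,-.0962,.10),105.7)
E
```

```text
t 20.85 tcp [ 0.5792 -0.0583  0.2346] jaw 105.83 off [13.46 -6.23  8.09] yaw 0.13 gap 0.0445 F [-1.7  0.8  0.3] j6 -0.51 down [-1.e-04  5.e-04 -1.e+00]
```

View pics/jars.png

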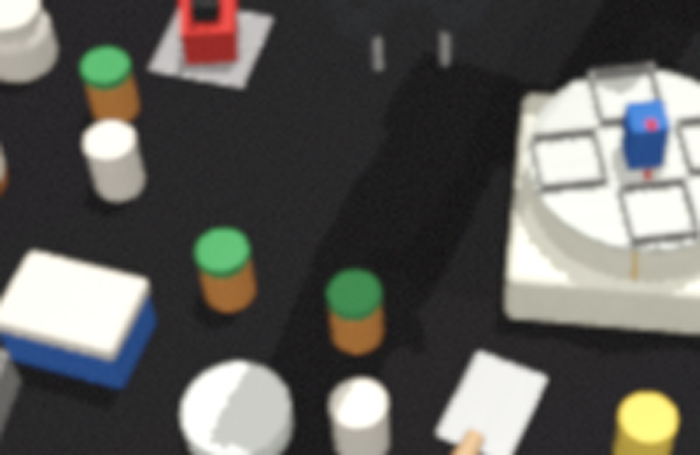

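Amber with green lid: crop px (110,85), (225,270) and (355,310). The white ones at (115,160) and (360,415) and the yellow one at (645,430) are look-alikes and stay. I'll go to jar A.

Request:
servo_tool --increments '[{"offset":[0,-3,4],"yaw":0},{"offset":[0,-6.2,8.1],"yaw":0},{"offset":[4,-6.2,8.1],"yaw":0},{"offset":[8,-6.2,8.1],"yaw":0},{"offset":[11,-6.2,8.1],"yaw":0},{"offset":[13,-6.2,8.1],"yaw":0},{"offset":[13,-6.2,8.1],"yaw":0},{"offset":[13,-6.2,8.1],"yaw":0}]' --claw 0.85

```text
clock: 21.65
tcp_pos: [0.6741, -0.0935, 0.1052]
orientation: [0.7, -0.099, 0.7, 0.099]
wrist_force: [0.3, 0.0, 0.3]
finger_gap: 0.0724
```

```bash
python3 - <<'E'
from h import *
goto((.674,-.0962,-.012),105.7)
E
```

```text
t 21.65 tcp [ 0.6741 -0.0935  0.1052] jaw 106.04 off [11.72 -0.26 -0.08] yaw 0.34 gap 0.0724 F [0.3 0.  0.3] j6 -0.54 down [-1.e-04  3.e-04 -1.e+00]
```

Request:
servo_tool --increments '[{"offset":[2,-0.2,0],"yaw":0},{"offset":[4,-0.2,0],"yaw":0},{"offset":[5,-0.2,0],"yaw":0},{"offset":[5,-0.2,0],"yaw":0},{"offset":[5,-0.2,0],"yaw":0},{"offset":[5,-0.2,0],"yaw":0},{"offset":[5,-0.2,0],"yaw":0},{"offset":[5,-0.2,0],"yaw":0}]'

```text
clock: 22.45
tcp_pos: [0.6752, -0.0969, 0.0552]
orientation: [0.701, -0.098, 0.7, 0.098]
wrist_force: [-0.1, -0.1, 1.2]
finger_gap: 0.0728
```

```bash
python3 - <<'E'
from h import *
goto((.674,-.0962,-.012),105.7)
im,d=snap('scene'); crop('scene',im,(.674,-.096,.06),40,'j1.png',7)
E
```

```text
t 22.45 tcp [ 0.6752 -0.0969  0.0552] jaw 105.95 off [ 6.72  0.1  -0.1 ] yaw 0.25 gap 0.0728 F [-0.1 -0.1  1.2] j6 -0.54 down [ 1.3e-03 -2.0e-04 -1.0e+00]
j1.png origin 191 194 scale 7
```

View pics/j1.png

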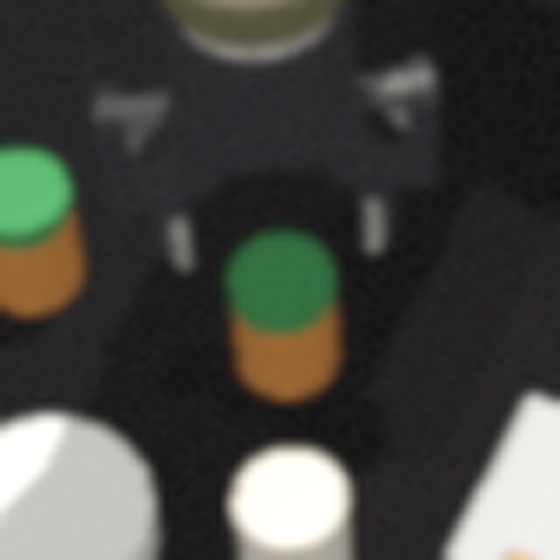

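Request:
servo_tool --increments '[{"offset":[2,0,-0.1],"yaw":0},{"offset":[4,0,-0.1],"yaw":0},{"offset":[5.5,0,-0.1],"yaw":0},{"offset":[6.2,0,-0.1],"yaw":0},{"offset":[6.7,0,-0.1],"yaw":0},{"offset":[6.7,0,-0.1],"yaw":0},{"offset":[6.7,0,-0.1],"yaw":0},{"offset":[6.7,0,-0.1],"yaw":0}]'

```text
clock: 23.3
tcp_pos: [0.6745, -0.0972, -0.0116]
orientation: [0.701, -0.098, 0.7, 0.098]
wrist_force: [0.1, -0.3, -0.3]
finger_gap: 0.0726
```

Request:
servo_tool --increments '[{"offset":[0,0,0],"yaw":0},{"offset":[0,0,0],"yaw":0},{"offset":[0,0,0],"yaw":0},{"offset":[0,0,0],"yaw":0},{"offset":[0,0,0],"yaw":0},{"offset":[0,0,0],"yaw":0},{"offset":[0,0,0],"yaw":0},{"offset":[0,0,0],"yaw":0}]' --claw 0 --force 40

```text
clock: 24.1
tcp_pos: [0.6743, -0.0972, -0.0119]
orientation: [0.701, -0.098, 0.7, 0.098]
wrist_force: [-0.2, -0.8, 5.3]
finger_gap: 0.045
```

```bash
python3 - <<'E'
from h import *
goto((.674,-.0962,-.012),105.7); goto((.5416,.0705,.21),105.7)
im,d=snap('scene'); crop('scene',im,(.674,-.096,.06),40,'j2.png',7)
E
```

```text
t 24.1 tcp [ 0.6743 -0.0972 -0.0119] jaw 105.96 off [0.01 0.1  0.  ] yaw 0.26 gap 0.045 F [-0.2 -0.8  5.3] j6 -0.54 down [ 1.2e-03 -2.0e-04 -1.0e+00]
t 24.1 tcp [ 0.6743 -0.0972 -0.0119] jaw 105.96 off [-22.21  19.75  -8.12] yaw 0.26 gap 0.045 F [-0.2 -0.8  5.3] j6 -0.54 down [ 1.2e-03 -2.0e-04 -1.0e+00]
j2.png origin 191 194 scale 7
```

View pics/j2.png

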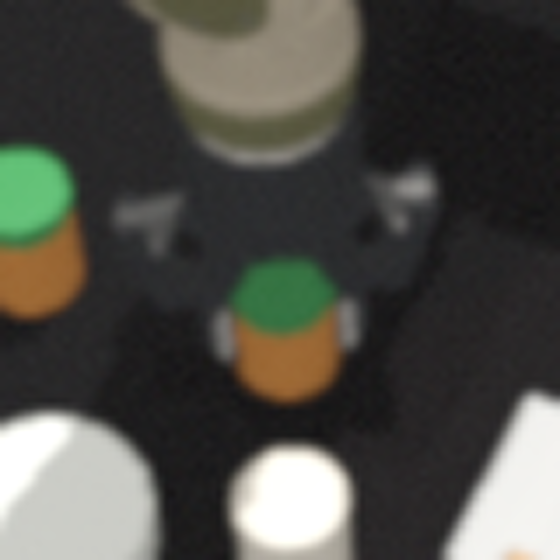

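Request:
servo_tool --increments '[{"offset":[-2,0,0],"yaw":0},{"offset":[-6,0,0],"yaw":0},{"offset":[-11,0,0],"yaw":0},{"offset":[-16,0,0],"yaw":0},{"offset":[-21,2,-1],"yaw":0},{"offset":[-22.2,6,-2.5],"yaw":0},{"offset":[-22.2,10,-4],"yaw":0},{"offset":[-22.2,14,-5.7],"yaw":0}]'

```text
clock: 24.95
tcp_pos: [0.5797, 0.0229, 0.2096]
orientation: [0.701, -0.098, 0.7, 0.098]
wrist_force: [-0.0, 0.8, -1.5]
finger_gap: 0.0451
```

Request:
servo_tool --increments '[{"offset":[0,2,-0.8],"yaw":0},{"offset":[0,4,-1.7],"yaw":0},{"offset":[0,5.5,-2.3],"yaw":0},{"offset":[0,5.7,-2.4],"yaw":0},{"offset":[0,5.7,-2.4],"yaw":0},{"offset":[0,5.7,-2.4],"yaw":0},{"offset":[0,5.7,-2.4],"yaw":0},{"offset":[0,5.7,-2.4],"yaw":0}]'

```text
clock: 25.75
tcp_pos: [0.5422, 0.0695, 0.2092]
orientation: [0.7, -0.098, 0.7, 0.098]
wrist_force: [0.9, -0.3, -0.6]
finger_gap: 0.0452
```

```bash
python3 - <<'E'
from h import *
goto((.5418,.0705,.104),105.7)
im,d=snap('scene'); crop('scene',im,(.53,.1,.15),50,'j3.png',6)
E
```

```text
t 25.75 tcp [0.5422 0.0695 0.2092] jaw 105.89 off [10.52  0.11 -0.  ] yaw 0.19 gap 0.0452 F [ 0.9 -0.3 -0.6] j6 -0.3 down [-1.e-04  0.e+00 -1.e+00]
j3.png origin 252 137 scale 6
```

View pics/j3.png

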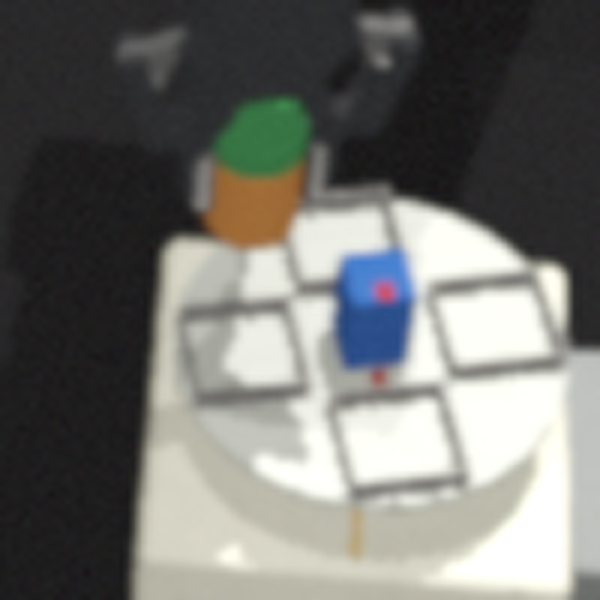

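Request:
servo_tool --increments '[{"offset":[3,0.1,0],"yaw":0},{"offset":[6,0.1,0],"yaw":0},{"offset":[8.5,0.1,0],"yaw":0},{"offset":[9.5,0.1,0],"yaw":0},{"offset":[10,0.1,0],"yaw":0},{"offset":[10.2,0.1,0],"yaw":0},{"offset":[10.4,0.1,0],"yaw":0},{"offset":[10.4,0.1,0],"yaw":0}]'

```text
clock: 26.6
tcp_pos: [0.5421, 0.0711, 0.1063]
orientation: [0.701, -0.098, 0.7, 0.098]
wrist_force: [0.6, 0.4, -1.1]
finger_gap: 0.0453
```

```bash
python3 - <<'E'
from h import *
goto((.5418,.0705,.104),105.7)
im,d=snap('scene'); crop('scene',im,(.53,.1,.15),50,'j4.png',6)
E
```

```text
t 26.6 tcp [0.5421 0.0711 0.1063] jaw 105.95 off [ 0.23 -0.05 -0.05] yaw 0.25 gap 0.0453 F [ 0.6  0.4 -1.1] j6 -0.29 down [ 0.0016  0.     -1.    ]
j4.png origin 252 137 scale 6
```

View pics/j4.png

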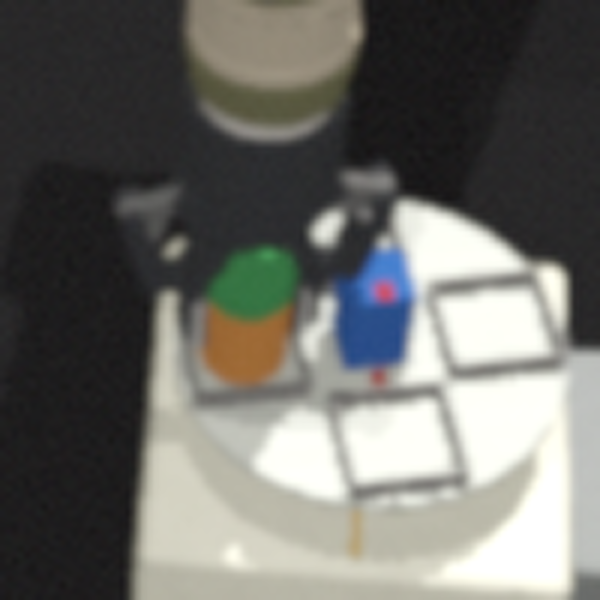

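Request:
servo_tool --increments '[{"offset":[0.1,0,0],"yaw":0},{"offset":[0.2,0,0],"yaw":0},{"offset":[0.25,0,0],"yaw":0},{"offset":[0.25,0,0],"yaw":0},{"offset":[0.25,0,0],"yaw":0},{"offset":[0.25,0,0],"yaw":0},{"offset":[0.25,0,0],"yaw":0},{"offset":[0.25,0,0],"yaw":0}]'

```text
clock: 27.45
tcp_pos: [0.5419, 0.071, 0.104]
orientation: [0.701, -0.098, 0.7, 0.098]
wrist_force: [-1.8, 0.0, 4.9]
finger_gap: 0.0451
```

Request:
servo_tool --increments '[{"offset":[0,0,0],"yaw":0},{"offset":[0,0,0],"yaw":0},{"offset":[0,0,0],"yaw":0},{"offset":[0,0,0],"yaw":0},{"offset":[0,0,0],"yaw":0},{"offset":[-2,0,0],"yaw":0},{"offset":[-5,0,0],"yaw":0},{"offset":[-9,0,0],"yaw":0}]' --claw 0.64

```text
clock: 28.25
tcp_pos: [0.54, 0.0711, 0.1921]
orientation: [0.699, -0.098, 0.702, 0.098]
wrist_force: [1.0, 0.9, 0.0]
finger_gap: 0.0548
```

```bash
python3 - <<'E'
from h import *
goto((.6485,-.2205,.2),105.7)
for n in ('scene','top'):
    im,d=snap(n); crop(n,im,(.53,.1,.15),50,'j5_%s.png'%n,6)
E
```

```text
t 28.25 tcp [0.54   0.0711 0.1921] jaw 105.95 off [ -0.83 -31.02   2.41] yaw 0.25 gap 0.0548 F [1.  0.9 0. ] j6 -0.3 down [-4.e-03  2.e-04 -1.e+00]
j5_scene.png origin 252 137 scale 6
j5_top.png origin 172 140 scale 6
```

View pics/j5_scene.png

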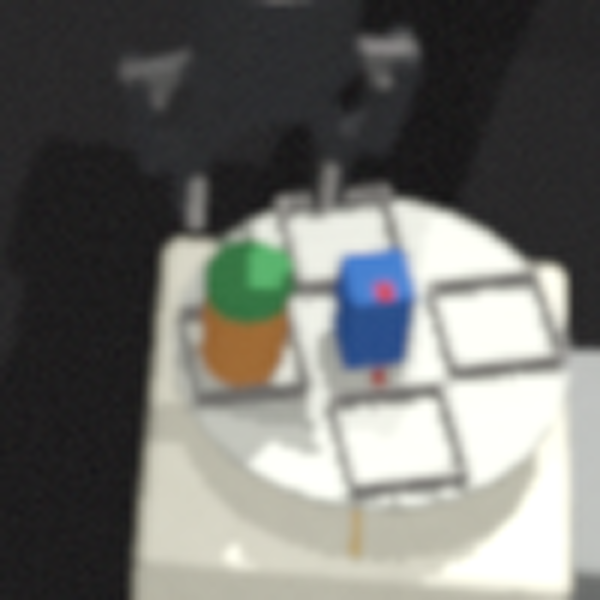

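Request:
servo_tool --increments '[{"offset":[-2,-4,0.3],"yaw":0},{"offset":[-2,-9,0.7],"yaw":0},{"offset":[-2,-14,1],"yaw":0},{"offset":[-1,-19,1.4],"yaw":0},{"offset":[0,-24,1.8],"yaw":0},{"offset":[2,-29,2.2],"yaw":0},{"offset":[4,-31,2.3],"yaw":0},{"offset":[5,-31,2.3],"yaw":0}]' --claw 0.8

```text
clock: 29.15
tcp_pos: [0.6482, -0.2244, 0.1387]
orientation: [0.699, -0.096, 0.702, 0.097]
wrist_force: [0.8, 1.3, -0.1]
finger_gap: 0.0684
```

Request:
servo_tool --increments '[{"offset":[3,0,0],"yaw":0},{"offset":[5,0,0],"yaw":0},{"offset":[5,0,0],"yaw":0},{"offset":[5,0,0],"yaw":0},{"offset":[5,0,0],"yaw":0},{"offset":[5,0,0],"yaw":0},{"offset":[5,0,0],"yaw":0},{"offset":[5,0,0],"yaw":0}]'

```text
clock: 29.95
tcp_pos: [0.6492, -0.2207, 0.0937]
orientation: [0.701, -0.098, 0.7, 0.098]
wrist_force: [-0.0, -0.2, -1.2]
finger_gap: 0.0686
```

```bash
cat >> h.py <<'E'
def jars(n,im,d):
    W=xyz(n,d)
    for mk,A,c in blobs(im,(45,80,40),(85,255,255),50):
        P=W[mk]; P=P[np.isfinite(P[:,0])]; zt=np.percentile(P[:,2],95); T=P[P[:,2]>zt-.008]; print(n,'jar',c.round(1),A,np.median(T,0).round(4),((T.min(0)+T.max(0))/2).round(4))
E
python3 - <<'E'
from h import *
im,d=snap('scene'); jars('scene',im,d); crop('scene',im,(.65,-.22,.06),40,'j6.png',7)
goto((.6485,-.2205,-.012),105.7)
E
```

```text
scene jar [159.9 160.6] 136 [ 0.4153 -0.3952  0.0642] [ 0.5353 -0.3339  0.2218]
scene jar [293.  183.2] 152 [0.5439 0.0706 0.1803] [0.5422 0.0712 0.1806]
scene jar [193.1 221.4] 185 [ 0.6505 -0.2197  0.0647] [ 0.6489 -0.2195  0.0656]
j6.png origin 153 182 scale 7
t 30.0 tcp [ 0.649  -0.2208  0.0935] jaw 105.95 off [10.55  0.04 -0.05] yaw 0.25 gap 0.0685 F [-0.6 -0.4  0.6] j6 -0.72 down [ 9.e-04 -3.e-04 -1.e+00]
```

View pics/j6.png

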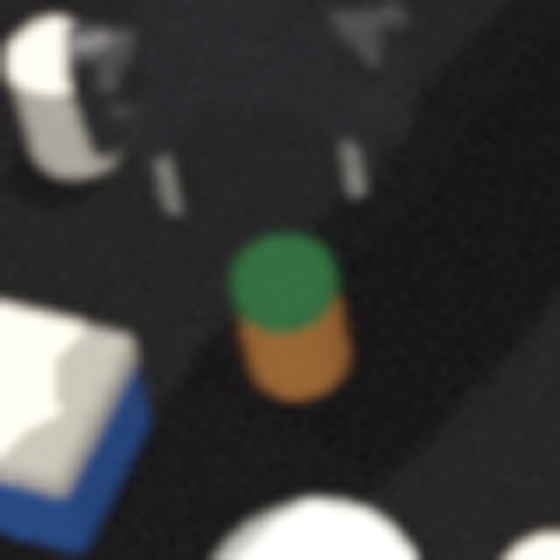

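Jar A is seated: its lid is at z 0.180. Jar C seems to have been knocked to about (0.415, -0.395), so I'll measure it again later. Grasp B.

Request:
servo_tool --increments '[{"offset":[3,0,0],"yaw":0},{"offset":[6,0,0],"yaw":0},{"offset":[8.5,0,0],"yaw":0},{"offset":[10,0,0],"yaw":0},{"offset":[10.5,0,0],"yaw":0},{"offset":[10.5,0,0],"yaw":0},{"offset":[10.5,0,0],"yaw":0},{"offset":[10.5,0,0],"yaw":0}]'

```text
clock: 30.8
tcp_pos: [0.65, -0.2212, -0.0104]
orientation: [0.701, -0.099, 0.699, 0.098]
wrist_force: [0.4, 0.6, 0.4]
finger_gap: 0.0684
```

Request:
servo_tool --increments '[{"offset":[0,0,0],"yaw":0},{"offset":[0,0,0],"yaw":0},{"offset":[0,0,0],"yaw":0},{"offset":[0,0,0],"yaw":0},{"offset":[0,0,0],"yaw":0},{"offset":[0,0,0],"yaw":0},{"offset":[0,0,0],"yaw":0},{"offset":[-3,0,0],"yaw":0}]' --claw 0 --force 40

```text
clock: 31.6
tcp_pos: [0.6452, -0.219, 0.0136]
orientation: [0.698, -0.096, 0.703, 0.1]
wrist_force: [-1.1, 0.4, -3.0]
finger_gap: 0.0454
```

```bash
python3 - <<'E'
from h import *
goto((.5874,.1522,.21),105.7)
E
```

```text
t 31.6 tcp [ 0.6452 -0.219   0.0136] jaw 105.95 off [-19.45  37.39   4.52] yaw 0.25 gap 0.0454 F [-1.1  0.4 -3. ] j6 -0.72 down [-0.0079  0.0038 -1.    ]
```

Request:
servo_tool --increments '[{"offset":[-5,0,0],"yaw":0},{"offset":[-10,0,0],"yaw":0},{"offset":[-15,1,0.1],"yaw":0},{"offset":[-19,4,0.5],"yaw":0},{"offset":[-19.3,9,1],"yaw":0},{"offset":[-19.3,14,1.6],"yaw":0},{"offset":[-19.3,19,2.2],"yaw":0},{"offset":[-19.3,24,2.8],"yaw":0}]'

```text
clock: 32.4
tcp_pos: [0.6091, 0.0175, 0.2105]
orientation: [0.7, -0.098, 0.701, 0.098]
wrist_force: [0.7, 0.2, -0.7]
finger_gap: 0.0454
```

Request:
servo_tool --increments '[{"offset":[0,4,0.5],"yaw":0},{"offset":[0,8,1],"yaw":0},{"offset":[0,11.5,1.4],"yaw":0},{"offset":[0,13.5,1.5],"yaw":0},{"offset":[0,13.5,1.5],"yaw":0},{"offset":[0,13.5,1.5],"yaw":0},{"offset":[0,13.5,1.5],"yaw":0},{"offset":[0,13.5,1.5],"yaw":0}]'

```text
clock: 33.2
tcp_pos: [0.5876, 0.1485, 0.2107]
orientation: [0.7, -0.098, 0.7, 0.098]
wrist_force: [-0.1, -0.0, -1.3]
finger_gap: 0.0449
```

```bash
python3 - <<'E'
from h import *
goto((.5876,.1522,.104),105.7)
im,d=snap('scene'); crop('scene',im,(.53,.13,.15),50,'j7.png',6); jars('scene',im,d)
im,d=snap('top'); jars('top',im,d)
E
```

```text
t 33.2 tcp [0.5876 0.1485 0.2107] jaw 105.87 off [10.67  0.35  0.11] yaw 0.17 gap 0.0449 F [-0.1 -0.  -1.3] j6 -0.16 down [-2.e-04 -2.e-04 -1.e+00]
j7.png origin 262 138 scale 6
scene jar [160.8 160.4] 151 [ 0.4165 -0.3948  0.0636] [ 0.4152 -0.3941  0.0646]
scene jar [323.2 174.4] 174 [0.6002 0.1473 0.3175] [0.6031 0.1504 0.3172]
scene jar [293.2 183.4] 144 [0.5442 0.0722 0.1802] [0.5433 0.0722 0.1809]
top jar [229.9 187.1] 134 [0.5417 0.0707 0.1806] [0.542  0.0705 0.1816]
top jar [358.5 225.2] 142 [ 0.4153 -0.3958  0.0648] [ 0.4139 -0.3949  0.0669]
```

View pics/j7.png

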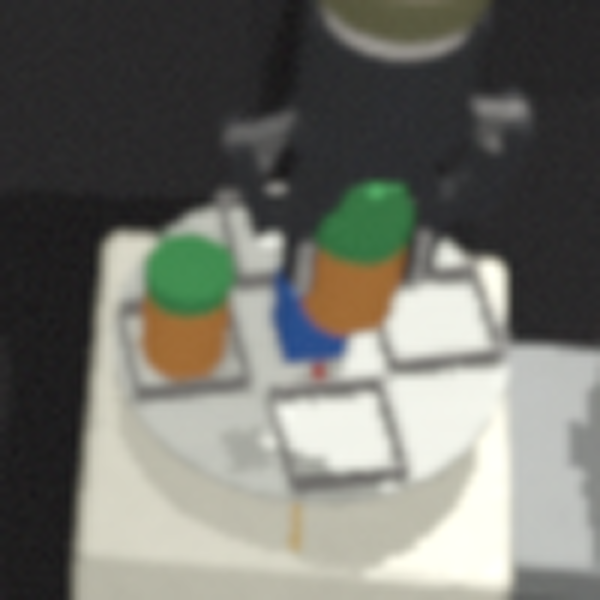

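Request:
servo_tool --increments '[{"offset":[0,0.3,0.1],"yaw":0},{"offset":[3,0.3,0.1],"yaw":0},{"offset":[6,0.3,0.1],"yaw":0},{"offset":[8.5,0.3,0.1],"yaw":0},{"offset":[9.5,0.3,0.1],"yaw":0},{"offset":[10,0.3,0.1],"yaw":0},{"offset":[10.2,0.3,0.1],"yaw":0},{"offset":[10.2,0.3,0.1],"yaw":0}]'

```text
clock: 34.1
tcp_pos: [0.5883, 0.1529, 0.11]
orientation: [0.701, -0.098, 0.7, 0.098]
wrist_force: [1.6, -0.2, -2.3]
finger_gap: 0.0451
```

```bash
python3 - <<'E'
from h import *
goto((.5876,.1522,.104),105.7)
im,d=snap('scene'); crop('scene',im,(.53,.13,.15),50,'j8.png',6)
E
```

```text
t 34.1 tcp [0.5883 0.1529 0.11  ] jaw 105.95 off [ 0.6  -0.05 -0.09] yaw 0.25 gap 0.0451 F [ 1.6 -0.2 -2.3] j6 -0.16 down [ 1.8e-03  3.0e-04 -1.0e+00]
j8.png origin 262 138 scale 6
```

View pics/j8.png

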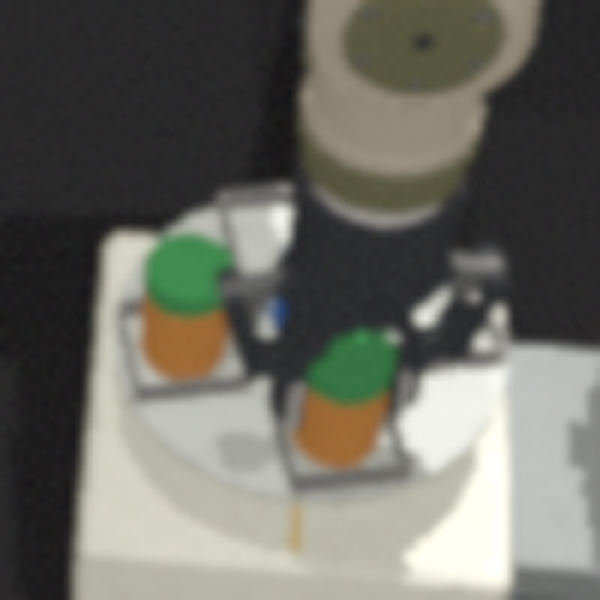

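Request:
servo_tool --increments '[{"offset":[0.1,0,-0.1],"yaw":0},{"offset":[0.2,0,-0.1],"yaw":0},{"offset":[0.3,0,-0.1],"yaw":0},{"offset":[0.4,0,-0.1],"yaw":0},{"offset":[0.45,0,-0.1],"yaw":0},{"offset":[0.5,0,-0.1],"yaw":0},{"offset":[0.5,0,-0.1],"yaw":0},{"offset":[0.5,0,-0.1],"yaw":0}]'

```text
clock: 34.95
tcp_pos: [0.587, 0.1526, 0.1049]
orientation: [0.701, -0.098, 0.7, 0.098]
wrist_force: [-1.1, -0.3, 5.4]
finger_gap: 0.0453
```

Request:
servo_tool --increments '[{"offset":[0,0,0],"yaw":0},{"offset":[0,0,0],"yaw":0},{"offset":[0,0,0],"yaw":0},{"offset":[0,0,0],"yaw":0},{"offset":[0,0,0],"yaw":0},{"offset":[-2,0,0],"yaw":0},{"offset":[-5,0,0],"yaw":0},{"offset":[-9,0,0],"yaw":0}]' --claw 0.6

```text
clock: 35.75
tcp_pos: [0.5851, 0.1523, 0.1929]
orientation: [0.699, -0.098, 0.702, 0.098]
wrist_force: [1.2, 0.1, -0.4]
finger_gap: 0.0512
```

Request:
servo_tool --increments '[{"offset":[-1,0,0],"yaw":0},{"offset":[-1,-4,-2],"yaw":0},{"offset":[-1,-8,-4],"yaw":0},{"offset":[-1,-12,-6],"yaw":0},{"offset":[-1,-16,-8],"yaw":0},{"offset":[-1,-20,-10],"yaw":0},{"offset":[-1,-24,-12],"yaw":0},{"offset":[-1,-28,-14],"yaw":0}]' --claw 0.8

```text
clock: 36.55
tcp_pos: [0.5282, -0.1568, 0.2036]
orientation: [0.7, -0.098, 0.7, 0.098]
wrist_force: [0.9, 0.5, -0.0]
finger_gap: 0.0682
```

```bash
python3 - <<'E'
from h import *
goto((.4147,-.3947,.2),105.7)
im,d=snap('scene'); crop('scene',im,(.53,.13,.15),50,'j9.png',6); jars('scene',im,d)
im,d=snap('top'); jars('top',im,d)
E
```

```text
t 36.55 tcp [ 0.5282 -0.1568  0.2036] jaw 105.96 off [  0.36 -19.75 -17.46] yaw 0.26 gap 0.0682 F [ 0.9  0.5 -0. ] j6 -0.71 down [ 1.e-04  2.e-04 -1.e+00]
j9.png origin 262 138 scale 6
scene jar [160.7 160.4] 153 [ 0.4163 -0.3938  0.0642] [ 0.4147 -0.3937  0.0646]
scene jar [293.2 183.3] 147 [0.5442 0.0718 0.1799] [0.5437 0.0723 0.1803]
scene jar [318.8 197.8] 167 [0.5875 0.1517 0.1803] [0.5853 0.1514 0.1803]
top jar [206.5 173.8] 138 [0.5847 0.1507 0.1809] [0.5851 0.1518 0.1818]
top jar [230. 187.] 135 [0.5417 0.0705 0.1812] [0.5419 0.0706 0.1816]
top jar [358.5 225.2] 141 [ 0.4155 -0.3948  0.0648] [ 0.4141 -0.396   0.0661]
```

View pics/j9.png

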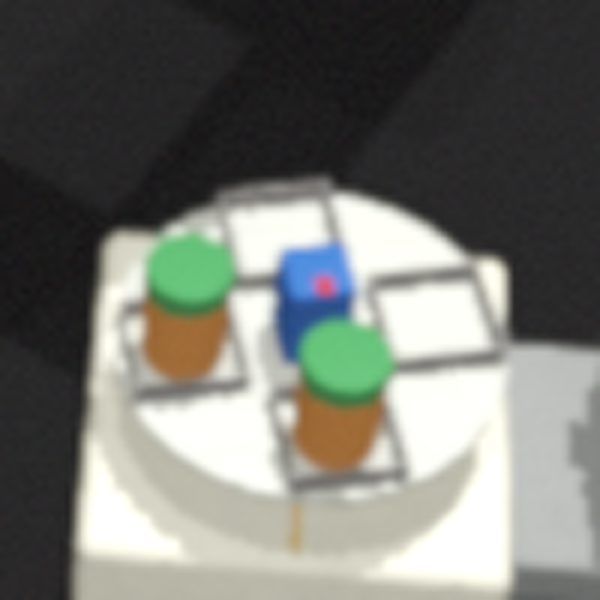

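```bash
python3 - <<'E'
from h import *
im,d=snap('top')
print('tub',onplane('top',386.6,230,.075),'whitejar',onplane('top',543*.64,297*.64,.066),'reagent',onplane('top',382,185,.1))
crop('top',im,(.41,-.39,.05),50,'jc.png',6)
goto((.4147,-.3945,.2),37)
E
```

```text
tub [ 0.40000163 -0.49533005] whitejar [ 0.54351985 -0.35494045] reagent [ 0.56235769 -0.47079787]
jc.png origin 305 176 scale 6
t 36.7 tcp [ 0.5282 -0.1577  0.2034] jaw 105.67 off [  0.34 -19.73 -17.33] yaw 68.67 gap 0.0685 F [-0.5 -0.2 -0.1] j6 -0.71 down [-4.e-04  2.e-04 -1.e+00]
```

View pics/jc.png

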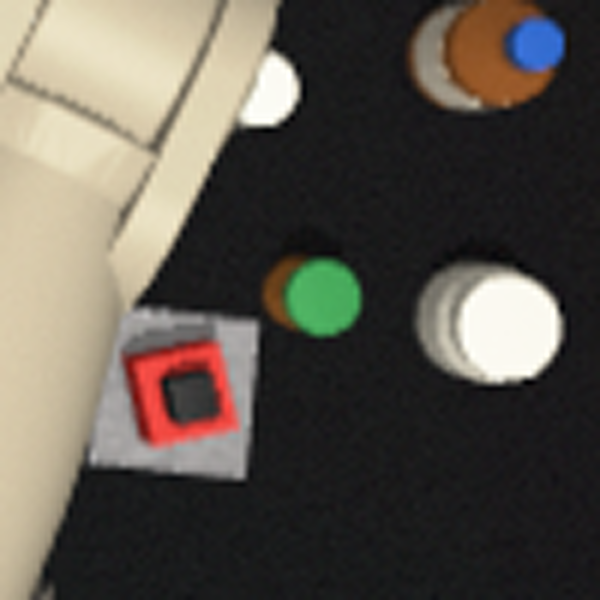

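Request:
servo_tool --increments '[{"offset":[0,-3,-2.5],"yaw":8.5},{"offset":[0,-6,-5],"yaw":17},{"offset":[0,-9,-7.5],"yaw":25.5},{"offset":[0,-12,-10],"yaw":34},{"offset":[0,-15,-13],"yaw":42.5},{"offset":[0,-18,-16],"yaw":51},{"offset":[0,-19.7,-17.3],"yaw":59.5},{"offset":[0,-19.7,-17.3],"yaw":68}]'

```text
clock: 37.5
tcp_pos: [0.4161, -0.3938, 0.2033]
orientation: [0.634, 0.313, 0.634, -0.313]
wrist_force: [-0.3, 0.6, -0.3]
finger_gap: 0.068
```

Request:
servo_tool --increments '[{"offset":[4,0,0],"yaw":0},{"offset":[8,0,0],"yaw":0},{"offset":[10,0,0],"yaw":0},{"offset":[10,0,0],"yaw":0},{"offset":[10,0,0],"yaw":0},{"offset":[10,0,0],"yaw":0},{"offset":[10,0,0],"yaw":0},{"offset":[10,0,0],"yaw":0}]'

```text
clock: 38.3
tcp_pos: [0.4174, -0.3927, 0.1052]
orientation: [0.636, 0.31, 0.635, -0.31]
wrist_force: [0.3, -0.5, -0.0]
finger_gap: 0.0684
```

```bash
python3 - <<'E'
from h import *
im,d=snap('scene'); jars('scene',im,d); crop('scene',im,(.415,-.3945,.06),40,'jd.png',7)
goto((.4147,-.3945,-.012),37)
E
```

```text
scene jar [160.9 160.5] 146 [ 0.4165 -0.395   0.0642] [ 0.4148 -0.3933  0.065 ]
scene jar [293.2 183.5] 143 [0.5436 0.0726 0.1806] [0.5446 0.0724 0.1809]
scene jar [318.9 197.8] 167 [0.5885 0.1515 0.1802] [0.5842 0.1513 0.1805]
jd.png origin 121 121 scale 7
t 38.35 tcp [ 0.4172 -0.3926  0.1049] jaw 37.96 off [11.69 -0.31 -0.03] yaw 0.96 gap 0.0681 F [-0.5 -0.3 -1.1] j6 0.01 down [ 0.0013 -0.0014 -1.    ]
```

View pics/jd.png

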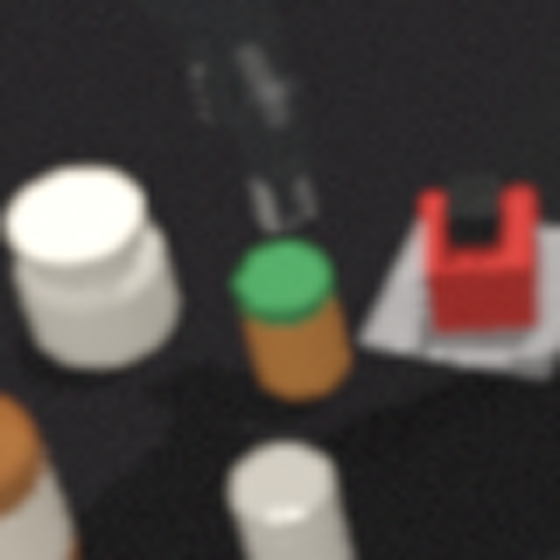

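Request:
servo_tool --increments '[{"offset":[0,-0.3,0],"yaw":0},{"offset":[3,-0.3,0],"yaw":0},{"offset":[6,-0.3,0],"yaw":0},{"offset":[9,-0.3,0],"yaw":0},{"offset":[11,-0.3,0],"yaw":0},{"offset":[11.7,-0.3,0],"yaw":0},{"offset":[11.7,-0.3,0],"yaw":0},{"offset":[11.7,-0.3,0],"yaw":0}]'

```text
clock: 39.15
tcp_pos: [0.4148, -0.3948, -0.0121]
orientation: [0.636, 0.31, 0.635, -0.31]
wrist_force: [0.6, -0.4, -0.4]
finger_gap: 0.0686
```

Request:
servo_tool --increments '[{"offset":[0,0,0],"yaw":0},{"offset":[0,0,0],"yaw":0},{"offset":[0,0,0],"yaw":0},{"offset":[0,0,0],"yaw":0},{"offset":[0,0,0],"yaw":0},{"offset":[0,0,0],"yaw":0},{"offset":[0,0,0],"yaw":0},{"offset":[0,0,0],"yaw":0}]' --claw 0 --force 40

```text
clock: 39.95
tcp_pos: [0.4152, -0.3952, -0.0115]
orientation: [0.636, 0.31, 0.634, -0.311]
wrist_force: [-0.5, -0.7, 5.9]
finger_gap: 0.0455
```

```bash
python3 - <<'E'
from h import *
goto((.4147,-.3945,-.012),37); goto((.4604,.1163,.21),37)
E
```

```text
t 39.95 tcp [ 0.4152 -0.3952 -0.0115] jaw 37.95 off [ 0.05  0.   -0.08] yaw 0.95 gap 0.0455 F [-0.5 -0.7  5.9] j6 0.01 down [ 0.0019 -0.0025 -1.    ]
t 39.95 tcp [ 0.4152 -0.3952 -0.0115] jaw 37.95 off [-22.27  35.02 -37.48] yaw 0.95 gap 0.0455 F [-0.5 -0.7  5.9] j6 0.01 down [ 0.0019 -0.0025 -1.    ]
```

Request:
servo_tool --increments '[{"offset":[-2,0,0],"yaw":0},{"offset":[-7,0,0],"yaw":0},{"offset":[-12,0,0],"yaw":0},{"offset":[-17,0,0],"yaw":0},{"offset":[-22,0,0],"yaw":0},{"offset":[-22.2,3,-3],"yaw":-6},{"offset":[-22.2,6,-6.4],"yaw":-12},{"offset":[-22.2,9,-9.6],"yaw":-18}]'

```text
clock: 40.75
tcp_pos: [0.4262, -0.2617, 0.2095]
orientation: [0.677, 0.206, 0.676, -0.206]
wrist_force: [0.5, -0.4, -1.8]
finger_gap: 0.0449
```

```bash
python3 - <<'E'
from h import *
goto((.4604,.1163,.21),105.7)
E
```

```text
t 40.75 tcp [ 0.4262 -0.2617  0.2095] jaw 56.14 off [ -0.06  33.3  -18.22] yaw -49.56 gap 0.0449 F [ 0.5 -0.4 -1.8] j6 -0.12 down [ 1.1e-03 -4.0e-04 -1.0e+00]
```

Request:
servo_tool --increments '[{"offset":[0,4,-2.2],"yaw":-6},{"offset":[0,8,-4.4],"yaw":-12},{"offset":[0,12,-6.6],"yaw":-19},{"offset":[0,16,-8.8],"yaw":-26},{"offset":[0,20,-11],"yaw":-33},{"offset":[0,24,-13.2],"yaw":-40},{"offset":[0,28,-15.4],"yaw":-46},{"offset":[0,31,-17],"yaw":-49.5}]'

```text
clock: 41.55
tcp_pos: [0.4585, 0.0917, 0.2092]
orientation: [0.701, -0.097, 0.7, 0.097]
wrist_force: [-0.3, -0.2, -1.8]
finger_gap: 0.0452
```

Request:
servo_tool --increments '[{"offset":[0,0,0],"yaw":0},{"offset":[0,0,0],"yaw":0},{"offset":[0,0,0],"yaw":0},{"offset":[0,0,0],"yaw":0},{"offset":[0,0,0],"yaw":0},{"offset":[0,0,0],"yaw":0},{"offset":[0,0,0],"yaw":0},{"offset":[0,0,0],"yaw":0}]'

```text
clock: 42.35
tcp_pos: [0.4589, 0.0888, 0.2089]
orientation: [0.701, -0.095, 0.701, 0.095]
wrist_force: [0.5, 0.8, -1.3]
finger_gap: 0.0448
```

```bash
python3 - <<'E'
from h import *
goto((.4604,.1163,.1045),105.7)
E
```

```text
t 42.35 tcp [0.4589 0.0888 0.2089] jaw 105.42 off [10.44  2.61  0.87] yaw -0.28 gap 0.0448 F [ 0.5  0.8 -1.3] j6 -0.25 down [ 0.e+00  1.e-04 -1.e+00]
```

Request:
servo_tool --increments '[{"offset":[0,1.3,0.4],"yaw":0},{"offset":[0,2.6,0.9],"yaw":0},{"offset":[0,2.6,0.9],"yaw":0},{"offset":[0,2.6,0.9],"yaw":0},{"offset":[2,2.6,0.9],"yaw":0},{"offset":[4,2.6,0.9],"yaw":0},{"offset":[6,2.6,0.9],"yaw":0},{"offset":[6,2.6,0.9],"yaw":0}]'

```text
clock: 43.15
tcp_pos: [0.4585, 0.1164, 0.1465]
orientation: [0.699, -0.095, 0.702, 0.095]
wrist_force: [-0.8, 0.1, -1.0]
finger_gap: 0.045
```

```bash
python3 - <<'E'
from h import *
goto((.4604,.1163,.1045),105.7)
im,d=snap('scene'); crop('scene',im,(.5,.12,.15),50,'jf.png',6)
E
```

```text
t 43.15 tcp [0.4585 0.1164 0.1465] jaw 105.46 off [ 4.2  -0.06  0.2 ] yaw -0.24 gap 0.045 F [-0.8  0.1 -1. ] j6 -0.19 down [-5.e-03 -5.e-04 -1.e+00]
jf.png origin 259 130 scale 6
```

View pics/jf.png

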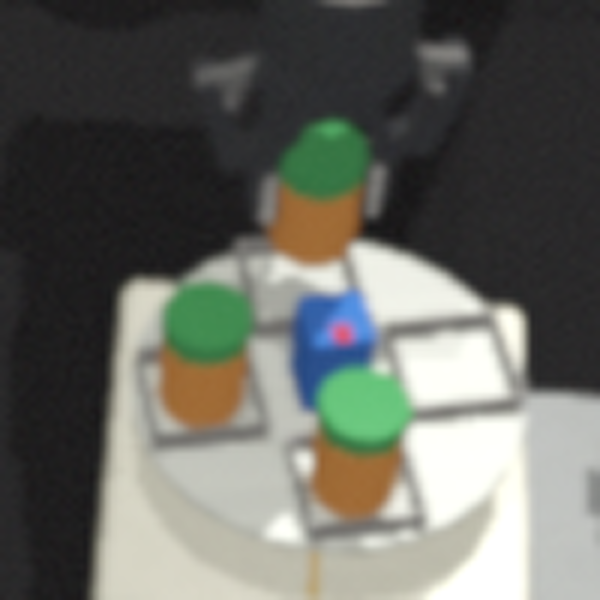

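Request:
servo_tool --increments '[{"offset":[1,0,0.1],"yaw":0},{"offset":[2,0,0.1],"yaw":0},{"offset":[3,0,0.1],"yaw":0},{"offset":[3.6,0,0.1],"yaw":0},{"offset":[3.9,0,0.1],"yaw":0},{"offset":[4.1,0,0.1],"yaw":0},{"offset":[4.2,0,0.1],"yaw":0},{"offset":[4.2,0,0.1],"yaw":0}]'

```text
clock: 44.0
tcp_pos: [0.4618, 0.1169, 0.107]
orientation: [0.701, -0.095, 0.701, 0.095]
wrist_force: [0.4, 0.2, -1.6]
finger_gap: 0.0452
```

```bash
python3 - <<'E'
from h import *
goto((.4604,.1163,.1045),105.7)
E
```

```text
t 44.0 tcp [0.4618 0.1169 0.107 ] jaw 105.46 off [ 0.25 -0.02 -0.15] yaw -0.24 gap 0.0452 F [ 0.4  0.2 -1.6] j6 -0.19 down [ 3.e-04  1.e-04 -1.e+00]
```

Request:
servo_tool --increments '[{"offset":[0.1,0,-0.1],"yaw":0},{"offset":[0.15,0,-0.1],"yaw":0},{"offset":[0.2,0,-0.1],"yaw":0},{"offset":[0.25,0,-0.1],"yaw":0},{"offset":[0.25,0,-0.1],"yaw":0},{"offset":[0.25,0,-0.1],"yaw":0},{"offset":[0.25,0,-0.1],"yaw":0},{"offset":[0.25,0,-0.1],"yaw":0}]'

```text
clock: 44.8
tcp_pos: [0.4607, 0.1166, 0.1045]
orientation: [0.701, -0.095, 0.701, 0.095]
wrist_force: [0.0, -0.0, 1.2]
finger_gap: 0.045
```

Request:
servo_tool --increments '[{"offset":[0,0,0],"yaw":0},{"offset":[0,0,0],"yaw":0},{"offset":[0,0,0],"yaw":0},{"offset":[0,0,0],"yaw":0},{"offset":[0,0,0],"yaw":0},{"offset":[-2,0,0],"yaw":0},{"offset":[-5,0,0],"yaw":0},{"offset":[-9,0,0],"yaw":0}]' --claw 0.6

```text
clock: 45.6
tcp_pos: [0.4592, 0.1164, 0.1939]
orientation: [0.699, -0.095, 0.702, 0.095]
wrist_force: [0.5, -0.1, 0.5]
finger_gap: 0.0512
```

Request:
servo_tool --increments '[{"offset":[-4,0,0],"yaw":0},{"offset":[-4,-3,-3],"yaw":0},{"offset":[-4,-6,-5],"yaw":0},{"offset":[-4,-9,-5],"yaw":0},{"offset":[-4,-12,-5],"yaw":0},{"offset":[-4,-12,-5],"yaw":0},{"offset":[-4,-12,-5],"yaw":0},{"offset":[-4,-12,-5],"yaw":0}]'

```text
clock: 46.4
tcp_pos: [0.4441, -0.0118, 0.2343]
orientation: [0.701, -0.095, 0.701, 0.095]
wrist_force: [0.4, 0.2, 0.5]
finger_gap: 0.0511
```

```bash
python3 - <<'E'
from h import *
np.set_printoptions(precision=4,suppress=True)
for n in ('scene','top'):
    im,d=snap(n); np.savez('pics/%s10.npz'%n,im=im,d=d); jars(n,im,d); crop(n,im,(.51,.2,.1),60,'l_%s.png'%n,5)
    W=xyz(n,d)
    for mk,A,c in blobs(im,(5,150,100),(17,255,255),8):
        P=W[mk]; 
        if abs(np.nanmedian(P[:,0])-.48)<.06 and abs(np.nanmedian(P[:,1])-.317)<.06:
            T=P[P[:,2]>.155]; print(n,'collar',A,c,np.nanmedian(P,0),T.min(0),T.max(0))
im=np.load('pics/scene10.npz')['im']; cv2.imwrite('pics/full10.png',cv2.resize(im[:,:,::-1],(800,600)))
goto((.472,.317,.25),93.4)
E
```

```text
scene jar [311.  164.8] 198 [0.4652 0.1184 0.1805] [0.4635 0.1176 0.1812]
scene jar [293.3 183.4] 146 [0.5447 0.0726 0.1802] [0.5453 0.0724 0.1811]
scene jar [318.8 197.8] 167 [0.5877 0.151  0.18  ] [0.5865 0.1512 0.1813]
l_scene.png origin 273 136 scale 5
scene collar 160 [375.25   180.4187] [0.4804 0.3194 0.1599] [0.4562 0.2957 0.155 ] [0.4894 0.3386 0.1702]
top jar [206.5 173.8] 138 [0.5847 0.1526 0.1811] [0.5849 0.1517 0.1818]
top jar [230. 187.] 136 [0.5413 0.0703 0.1812] [0.5418 0.0706 0.1831]
top jar [215.9 209.7] 135 [0.463  0.1164 0.1801] [0.4629 0.1165 0.1817]
l_top.png origin 135 136 scale 5
top collar 107 [159.0935 205.8318] [0.4757 0.3121 0.1622] [0.4553 0.2932 0.1554] [0.4871 0.3377 0.1858]
t 46.5 tcp [ 0.4442 -0.0115  0.2343] jaw 105.54 off [-1.56 30.91 11.48] yaw 12.14 gap 0.0509 F [ 0.7 -0.2 -0.2] j6 -0.48 down [-0.0003  0.0003 -1.    ]
```

View pics/l_scene.png

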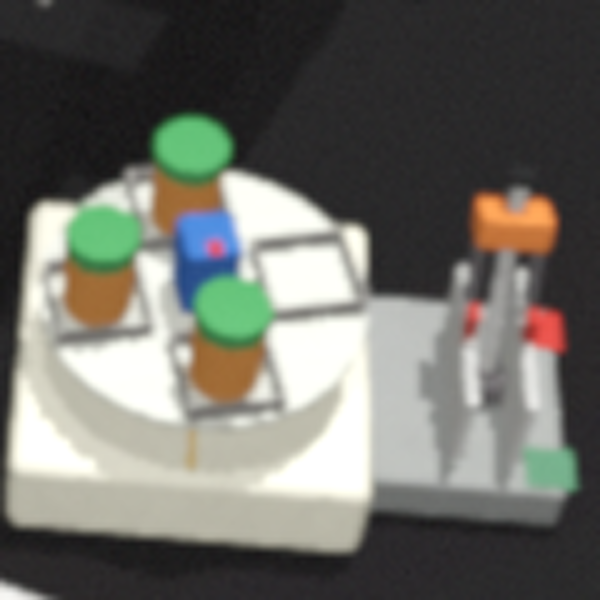

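View pics/l_top.png

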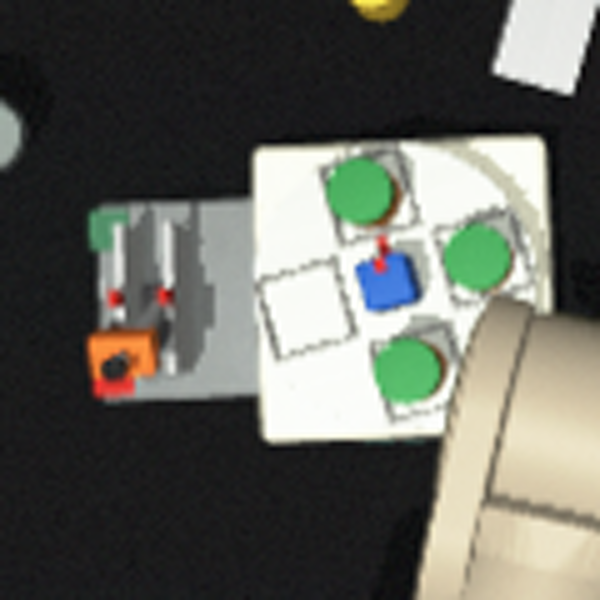

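View pics/full10.png

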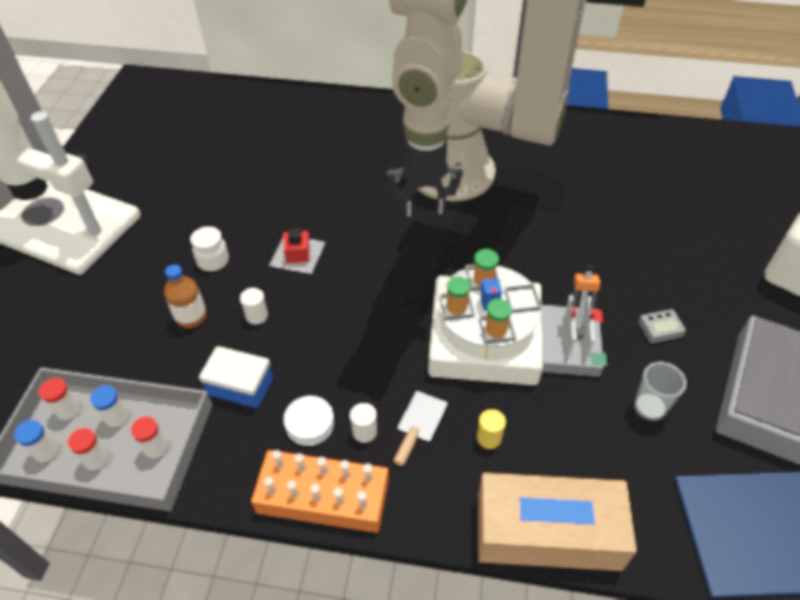

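All three jars are seated: lids at z 0.180–0.182, each within about 3 mm of its nest. The table shows no fourth jar. Now the lever.

Request:
servo_tool --increments '[{"offset":[0,4,1.5],"yaw":3},{"offset":[0,8,3],"yaw":6},{"offset":[0,12,4.5],"yaw":9},{"offset":[0,16,6],"yaw":12},{"offset":[0,20,7.5],"yaw":12.1},{"offset":[0,24,9],"yaw":12.1},{"offset":[0,28,10.5],"yaw":12.1},{"offset":[0,30.9,11.5],"yaw":12.1}]' --claw 0.85

```text
clock: 47.3
tcp_pos: [0.472, 0.3196, 0.2342]
orientation: [0.707, -0.022, 0.707, 0.022]
wrist_force: [0.0, 0.1, 0.3]
finger_gap: 0.0728
```

Request:
servo_tool --increments '[{"offset":[2,0,0],"yaw":0},{"offset":[3,0,0],"yaw":0},{"offset":[3,0,0],"yaw":0},{"offset":[3,0,0],"yaw":0},{"offset":[3,0,0],"yaw":0},{"offset":[3,0,0],"yaw":0},{"offset":[3,0,0],"yaw":0},{"offset":[3,0,0],"yaw":0}]'

```text
clock: 48.1
tcp_pos: [0.4732, 0.3159, 0.2049]
orientation: [0.707, -0.02, 0.707, 0.021]
wrist_force: [0.4, 0.5, 0.5]
finger_gap: 0.0721
```

```bash
python3 - <<'E'
from h import *
goto((.473,.3164,.098),93.4)
im,d=snap('scene'); crop('scene',im,(.48,.31,.15),40,'l2.png',7)
E
```

```text
t 48.1 tcp [0.4732 0.3159 0.2049] jaw 93.33 off [10.69  0.05 -0.03] yaw -0.07 gap 0.0721 F [0.4 0.5 0.5] j6 0.39 down [ 7.e-04  4.e-04 -1.e+00]
l2.png origin 332 143 scale 7
```

View pics/l2.png

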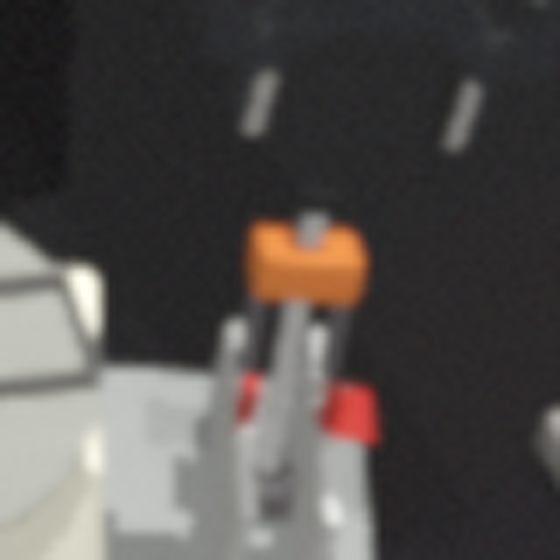

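Request:
servo_tool --increments '[{"offset":[2,0,0],"yaw":0},{"offset":[4,0,0],"yaw":0},{"offset":[6,0,0],"yaw":0},{"offset":[7,0,0],"yaw":0},{"offset":[7,0,0],"yaw":0},{"offset":[7,0,0],"yaw":0},{"offset":[7,0,0],"yaw":0},{"offset":[7,0,0],"yaw":0}]'

```text
clock: 48.95
tcp_pos: [0.4737, 0.3164, 0.1355]
orientation: [0.707, -0.02, 0.706, 0.021]
wrist_force: [0.5, 1.2, 0.7]
finger_gap: 0.0727
```

```bash
python3 - <<'E'
from h import *
goto((.473,.3164,.098),93.4)
im,d=snap('scene'); crop('scene',im,(.48,.31,.15),40,'l3.png',7)
E
```

```text
t 48.95 tcp [0.4737 0.3164 0.1355] jaw 93.36 off [ 3.75 -0.   -0.07] yaw -0.04 gap 0.0727 F [0.5 1.2 0.7] j6 0.39 down [ 1.8e-03  9.0e-04 -1.0e+00]
l3.png origin 332 143 scale 7
```

View pics/l3.png

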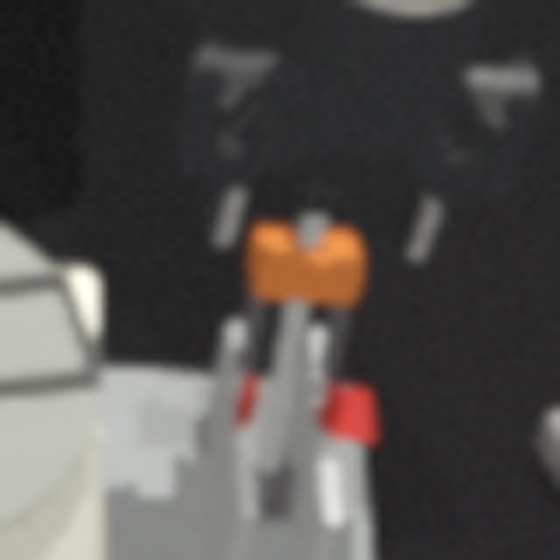

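Request:
servo_tool --increments '[{"offset":[1,0,0],"yaw":0},{"offset":[2,0,0],"yaw":0},{"offset":[3,0,0],"yaw":0},{"offset":[3.7,0,0],"yaw":0},{"offset":[3.7,0,0],"yaw":0},{"offset":[3.7,0,0],"yaw":0},{"offset":[3.7,0,0],"yaw":0},{"offset":[3.7,0,0],"yaw":0}]'

```text
clock: 49.8
tcp_pos: [0.4734, 0.3163, 0.0979]
orientation: [0.707, -0.021, 0.706, 0.021]
wrist_force: [1.1, 0.0, 0.3]
finger_gap: 0.0725
```

Request:
servo_tool --increments '[{"offset":[0,0,0],"yaw":0},{"offset":[0,0,0],"yaw":0},{"offset":[0,0,0],"yaw":0},{"offset":[0,0,0],"yaw":0},{"offset":[0,0,0],"yaw":0},{"offset":[0,0,0],"yaw":0},{"offset":[0,0,0],"yaw":0},{"offset":[0,0,0],"yaw":0}]' --claw 0 --force 60

```text
clock: 50.6
tcp_pos: [0.4732, 0.3162, 0.0979]
orientation: [0.707, -0.021, 0.707, 0.021]
wrist_force: [-0.8, -0.3, 5.1]
finger_gap: 0.0432
```

```bash
python3 - <<'E'
from h import *
goto((.473,.3164,.098),93.4)
im,d=snap('scene'); crop('scene',im,(.48,.31,.15),40,'l4.png',7)
E
```

```text
t 50.6 tcp [0.4732 0.3162 0.0979] jaw 93.36 off [-0.01  0.03 -0.02] yaw -0.04 gap 0.0432 F [-0.8 -0.3  5.1] j6 0.39 down [ 7.e-04  3.e-04 -1.e+00]
l4.png origin 332 143 scale 7
```

View pics/l4.png

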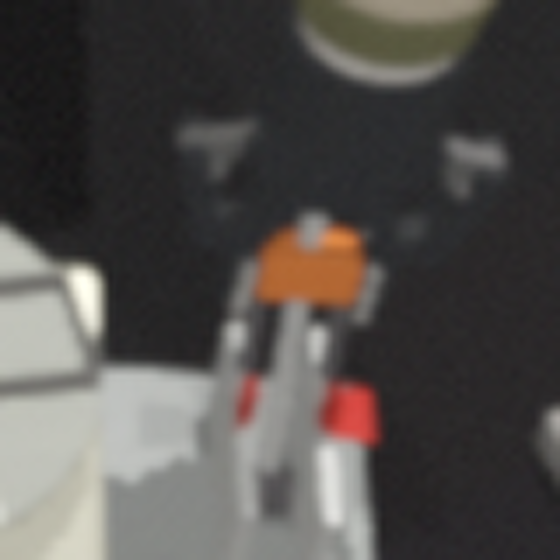

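Request:
servo_tool --increments '[{"offset":[-0.3,0,-0.11],"yaw":0},{"offset":[-0.6,0,-0.22],"yaw":0},{"offset":[-0.9,0,-0.33],"yaw":0},{"offset":[-1.1,0,-0.4],"yaw":0},{"offset":[-1.3,0,-0.47],"yaw":0},{"offset":[-1.3,0,-0.47],"yaw":0},{"offset":[-1.3,0,-0.47],"yaw":0},{"offset":[-1.3,0,-0.47],"yaw":0}]'

```text
clock: 51.45
tcp_pos: [0.4685, 0.3158, 0.1103]
orientation: [0.707, -0.021, 0.707, 0.021]
wrist_force: [5.8, 2.6, -6.0]
finger_gap: 0.0435
```

```bash
python3 - <<'E'
from h import *
goto((.473,.3164,.098),93.4)
im,d=snap('scene'); crop('scene',im,(.48,.31,.15),40,'l5.png',7)
E
```

```text
t 51.45 tcp [0.4685 0.3158 0.1103] jaw 93.35 off [1.23 0.03 0.46] yaw -0.05 gap 0.0435 F [ 5.8  2.6 -6. ] j6 0.39 down [ 3.e-04  1.e-04 -1.e+00]
l5.png origin 332 143 scale 7
```

View pics/l5.png

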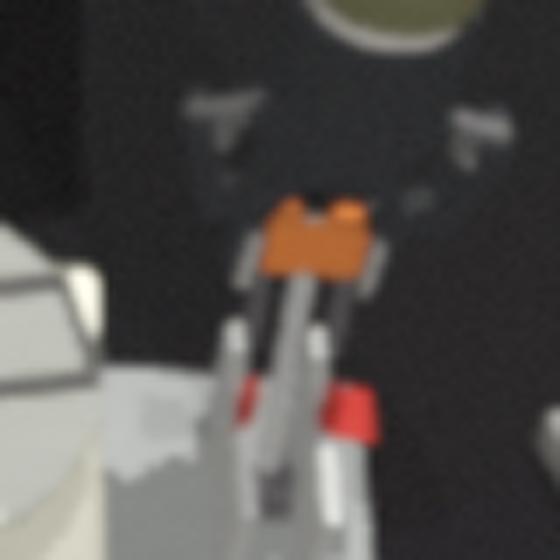

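Request:
servo_tool --increments '[{"offset":[-0.2,0,0.6],"yaw":0},{"offset":[-0.36,0,1.25],"yaw":0},{"offset":[-0.5,0,1.9],"yaw":0},{"offset":[-0.62,0,2.5],"yaw":0},{"offset":[-0.7,0,3.15],"yaw":0},{"offset":[-0.75,0,3.8],"yaw":0},{"offset":[-0.76,0,4.45],"yaw":0},{"offset":[-0.76,0,4.45],"yaw":0}]'

```text
clock: 52.3
tcp_pos: [0.5091, 0.3182, 0.1159]
orientation: [0.704, -0.021, 0.71, 0.021]
wrist_force: [-3.1, 3.6, -6.3]
finger_gap: 0.0435
```

```bash
python3 - <<'E'
from h import *
goto((.473,.3164,.098),93.4)
im,d=snap('scene'); crop('scene',im,(.5,.31,.15),40,'l6.png',7)
E
```

```text
t 52.3 tcp [0.5091 0.3182 0.1159] jaw 93.42 off [ 1.82  0.04 -3.6 ] yaw 0.02 gap 0.0435 F [-3.1  3.6 -6.3] j6 0.36 down [-0.0087 -0.001  -1.    ]
l6.png origin 332 147 scale 7
```

View pics/l6.png

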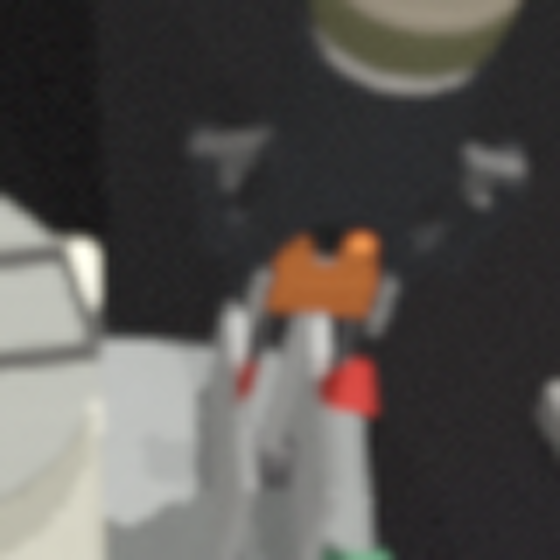

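Request:
servo_tool --increments '[{"offset":[0.02,0,0.65],"yaw":0},{"offset":[0.07,0,1.3],"yaw":0},{"offset":[0.15,0,1.95],"yaw":0},{"offset":[0.27,0,2.6],"yaw":0},{"offset":[0.42,0,3.2],"yaw":0},{"offset":[0.6,0,3.85],"yaw":0},{"offset":[0.82,0,4.5],"yaw":0},{"offset":[0.85,0,4.6],"yaw":0}]'

```text
clock: 53.15
tcp_pos: [0.5545, 0.3209, 0.1076]
orientation: [0.704, -0.021, 0.71, 0.021]
wrist_force: [-7.2, 3.3, -3.5]
finger_gap: 0.0432
```

Request:
servo_tool --increments '[{"offset":[0,0,0],"yaw":0},{"offset":[0,0,0],"yaw":0},{"offset":[0,0,0],"yaw":0},{"offset":[0,0,0],"yaw":0},{"offset":[0,0,0],"yaw":0},{"offset":[0,0,0],"yaw":0},{"offset":[0,0,0],"yaw":0},{"offset":[0,0,0],"yaw":0}]'

```text
clock: 53.95
tcp_pos: [0.5547, 0.321, 0.1081]
orientation: [0.704, -0.021, 0.71, 0.021]
wrist_force: [-4.8, 3.0, -4.1]
finger_gap: 0.0433
```

```bash
python3 - <<'E'
from h import *
goto((.473,.3164,.098),93.4)
im,d=snap('scene'); crop('scene',im,(.5,.31,.15),40,'l7.png',7)
E
```

```text
t 53.95 tcp [0.5547 0.321  0.1081] jaw 93.42 off [ 1.08  0.03 -8.18] yaw 0.02 gap 0.0433 F [-4.8  3.  -4.1] j6 0.34 down [-7.8e-03 -7.0e-04 -1.0e+00]
l7.png origin 332 147 scale 7
```

View pics/l7.png

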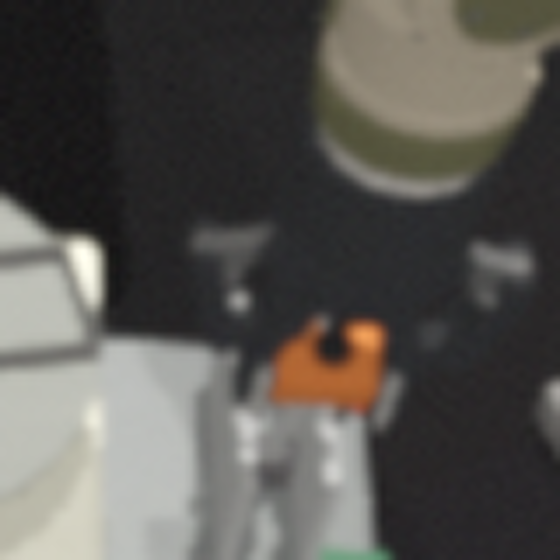

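Request:
servo_tool --increments '[{"offset":[0.3,0,-0.05],"yaw":0},{"offset":[0.6,0,-0.15],"yaw":0},{"offset":[0.8,0,-0.2],"yaw":0},{"offset":[1,0,-0.3],"yaw":0},{"offset":[1,0,-0.3],"yaw":0},{"offset":[1,0,-0.3],"yaw":0},{"offset":[1,0,-0.3],"yaw":0},{"offset":[1,0,-0.3],"yaw":0}]'

```text
clock: 54.8
tcp_pos: [0.5527, 0.3209, 0.0993]
orientation: [0.705, -0.021, 0.709, 0.021]
wrist_force: [-5.6, 2.2, 0.5]
finger_gap: 0.0431
```

Request:
servo_tool --increments '[{"offset":[0,0,0],"yaw":0},{"offset":[0,0,0],"yaw":0},{"offset":[0,0,0],"yaw":0},{"offset":[0,0,0],"yaw":0},{"offset":[0,0,0],"yaw":0},{"offset":[0,0,0],"yaw":0},{"offset":[0,0,0],"yaw":0},{"offset":[0,0,0],"yaw":0}]' --claw 0.85

```text
clock: 55.6
tcp_pos: [0.5556, 0.3209, 0.0995]
orientation: [0.707, -0.021, 0.707, 0.021]
wrist_force: [0.0, 0.2, -0.2]
finger_gap: 0.0722
```

Request:
servo_tool --increments '[{"offset":[-3,0,0],"yaw":0},{"offset":[-6,0,0],"yaw":0},{"offset":[-9,0,0],"yaw":0},{"offset":[-12,0,-4],"yaw":0},{"offset":[-12,0,-9],"yaw":0},{"offset":[-12,0,-14],"yaw":0},{"offset":[-12,2,-16],"yaw":0},{"offset":[-12,4,-16],"yaw":0}]'

```text
clock: 56.4
tcp_pos: [0.3902, 0.3511, 0.2205]
orientation: [0.707, -0.021, 0.707, 0.021]
wrist_force: [1.2, -0.0, -0.4]
finger_gap: 0.0723
```

```bash
python3 - <<'E'
from h import *
np.set_printoptions(precision=4,suppress=True)
goto((.473,.3164,.098),93.4)
for n in ('scene','top'):
    im,d=snap(n); crop(n,im,(.53,.22,.12),60,'m_%s.png'%n,5); jars(n,im,d); W=xyz(n,d)
    for mk,A,c in blobs(im,(5,150,100),(17,255,255),8):
        P=W[mk]
        if abs(np.nanmedian(P[:,0])-.54)<.07 and abs(np.nanmedian(P[:,1])-.317)<.06:
            T=P[P[:,2]>.145]; print(n,'collar',A,c,np.nanmedian(P,0),T.min(0),T.max(0))
E
```

```text
t 56.4 tcp [0.3902 0.3511 0.2205] jaw 93.41 off [12.25 -3.96  8.07] yaw 0.01 gap 0.0723 F [ 1.2 -0.  -0.4] j6 0.52 down [-0.0003  0.0001 -1.    ]
m_scene.png origin 280 138 scale 5
scene jar [311.  164.8] 195 [0.4642 0.118  0.1807] [0.4615 0.1175 0.1807]
scene jar [293.3 183.4] 145 [0.5447 0.0727 0.1806] [0.545  0.0725 0.1808]
scene jar [318.8 197.8] 168 [0.5883 0.1516 0.1802] [0.5853 0.1514 0.1804]
scene collar 154 [376.7078 200.    ] [0.5562 0.3192 0.1614] [0.5346 0.2999 0.1505] [0.568  0.3432 0.1914]
m_top.png origin 129 130 scale 5
top jar [206.4 173.8] 137 [0.585  0.153  0.1809] [0.585  0.1516 0.183 ]
top jar [230. 187.] 136 [0.5416 0.0707 0.1811] [0.5418 0.0707 0.1824]
top jar [215.9 209.8] 137 [0.4631 0.1166 0.1804] [0.4628 0.1166 0.1818]
top collar 98 [159.1224 184.6224] [0.5455 0.314  0.1639] [0.5348 0.2971 0.1511] [0.5634 0.3427 0.1906]
```

View pics/m_scene.png

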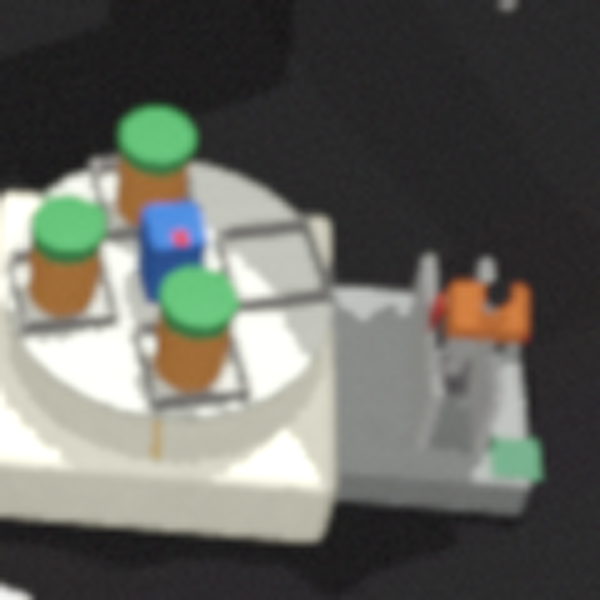

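View pics/m_top.png

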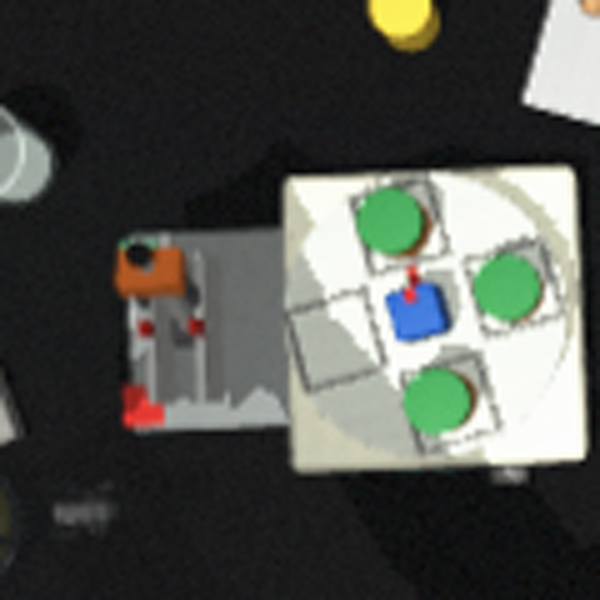

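```bash
cat > fit.py <<'E'
from h import *
from scipy.optimize import least_squares
def fit(sets,lab):
    piv=np.array([.5127,.3187,.045]); a=np.radians(3.4); ex=np.array([np.cos(a),np.sin(a),0]); ey=np.array([-np.sin(a),np.cos(a),0])
    Q=[]
    for n,im,d in sets:
        W=xyz(n,d); hsv=cv2.cvtColor(im,cv2.COLOR_RGB2HSV)
        m=(hsv[...,0]>=5)&(hsv[...,0]<=17)&(hsv[...,1]>150)&(hsv[...,2]>80)
        m=cv2.erode(m.astype(np.uint8),np.ones((3,3)))>0
        P=W[m]; P=P[np.linalg.norm(P-[.513,.318,.16],axis=1)<.08]
        Q.append(P); 
    P=np.vstack(Q)-piv; X=np.c_[P@ex,P@ey,P[:,2]]
    def res(p):
        th,r,dy=p; c=np.array([r*np.sin(th),dy,r*np.cos(th)])
        u=np.array([np.cos(th),0,-np.sin(th)]); w=np.array([np.sin(th),0,np.cos(th)])
        D=X-c; L=np.abs(np.c_[D@u,D[:,1],D@w])-np.array([.015,.022,.011])
        return np.where((L>0).any(1),np.linalg.norm(np.maximum(L,0),axis=1),L.max(1))
    best=min((least_squares(res,[t,.116,0],loss='soft_l1',f_scale=.002) for t in (-.35,-.1,.1,.35)),key=lambda s:s.cost)
    print(lab,len(P),'theta',best.x[0].round(3),'r',best.x[1].round(4),'dy',best.x[2].round(4),'rms',np.sqrt(np.mean(best.fun**2)).round(4))
E
python3 - <<'E'
from fit import *
L=lambda n,k:(n,)+tuple(np.load('pics/%s%d.npz'%(n,k))[x] for x in('im','d'))
fit([L('top',10),L('scene',10)],'STOP'); fit([L('scene',10)],'STOP scene')
S=[]
for i in range(1):
    for n in ('scene','top'): S.append((n,)+snap(n))
fit(S,'RUN'); fit([S[0]],'RUN scene'); fit([S[1]],'RUN top')
E
```

```text
STOP 140 theta -0.363 r 0.1147 dy 0.0018 rms 0.002
STOP scene 93 theta -0.361 r 0.1146 dy 0.0013 rms 0.002
RUN 132 theta 0.324 r 0.1143 dy 0.0012 rms 0.0023
RUN scene 82 theta 0.311 r 0.1145 dy 0.0013 rms 0.0023
RUN top 50 theta 0.327 r 0.1141 dy 0.0011 rms 0.0021
```

The fit gives a lever travel of about 0.685 rad, with the collar at the same radius as when it was down. One last check of the cap and carousel, then hand in.

```bash
python3 - <<'E'
from h import *
im,d=snap('top'); W=xyz('top',d); X,Y,Z=W[...,0],W[...,1],W[...,2]; hsv=cv2.cvtColor(im,cv2.COLOR_RGB2HSV)
m=(abs(X-.351)<.06)&(abs(Y+.3175)<.06)&(Z>.038)&(Z<.056)&(hsv[...,1]>120)
print('cap',cv2.minAreaRect(W[m][:,:2].astype(np.float32)),np.median(W[m][:,2]))
m=(abs(X-.524)<.115)&(abs(Y-.134)<.115)&(Z>.1)&(Z<.135); print('disc',np.median(W[m],0),cv2.minEnclosingCircle(W[m][:,:2].astype(np.float32)))
s=env.get_state(); print(s['clock'],s['wrist_force'],s['tcp_pos'])
print(env.hand_in())
E
```

```text
cap ((0.35278135538101196, -0.315560519695282), (0.05330011993646622, 0.053736113011837006), 13.606012344360352) 0.04676817151740975
disc [0.51607508 0.13678514 0.11537099] ((0.5234248042106628, 0.1344427764415741), 0.10201305896043777)
56.65 [-0.09591575 -0.13495467  0.26539253] [0.39374676 0.35114693 0.21940811]
the job is handed in; nothing more can be done
None
```

The mixer job is done and handed in at 56.7 s of the 208 s allowed, with all the steps done in the required order. The hand-in gives no verdict, so the results below are my own camera measurements.

| Item | Last check |
|---|---|
| Cap | Upright on the pad, about 3 mm from its centre |
| Carousel | Home on the seat: disc top at z 0.115 (0.116 expected), well under 1 mm off axis |
| Jars | Three were on the bench. All stand in nests 0, 2 and 3, within about 3 mm of centre, lids at z 0.180–0.182 (0.182 expected) |
| Lever | At about 0.685 rad of the 0.70 for RUN (over 0.60 needed) |
| Collar | Back down, within about 1 mm of its starting position |
| Bystanders | None touched |
| Robot | Gripper empty and clear of everything, wrist force near zero |

- **Fingertip height:** The reported TCP did not match the cameras. The shut fingertips are about 33 mm higher than the readout says, so my first try at the cap closed on nothing just above the knob. I corrected for this in every later grasp.
- **Moved jar:** One jar had been knocked about 4 cm aside during the run. I found it again before picking it up.
- **Unfilled nest:** Nest 1 is empty because I found no fourth green-lidded jar in either camera view.

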